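# Pack the paint kit and stack its tray

## Robot

A 6-joint arm with a two-finger parallel gripper is mounted at the origin on a cart in front of the work surface, level with it; the furniture and walls round the work are solid. World frame = base frame: x ahead of the robot, y to its left, z up, the work surface at z = 0. Lengths are in mm, angles in rad, forces in N, time in s.
With the tool pointing down it reaches from about 350 to 775 mm from the base axis. Payload 7.3 kg.
Tool frame: the origin (TCP) lies on the centre line of the jaws, within the pads' length; the fingertips stand finger_overhang ahead of it and the grasp point (between the pads) lies 8 mm behind it (finger_overhang is the distance from the TCP to the fingertips, in mm); z points along the fingers, y is the line along which they close (so a half turn about z gives the same grasp; the last joint's range is limited). The gripper opens to 92 mm and grips with 3 to 60 N. Pads are 19 mm wide; open, the fingers measure 130 mm over their backs; the gripper's body (75 mm by 190 mm) begins 47 mm behind the grasp point.
Start: joints at [1.007, 0.342, 1.524, -0, 1.275, -0.146], TCP at [213.007, 479.867, 237.741] pointing down, gripper open.
Joint ranges: [-2.53, 2.53], [-0.77, 2.02], [0.04, 2.7], [-1, 4.14], [0.28, 2.66], [-3.11, 3.11]. Speed limits (rad/s): [2.57, 2.57, 3.14, 3.14, 3.14, 3.14].

## Interface

Orientations are given as [roll, pitch, yaw] about the fixed x, y, z axes, in that order (R = Rz(yaw) Ry(pitch) Rx(roll)).
In Python, from plant import get_obs, capture, close_job, finger_overhang gives the robot as it stands.
- The arm moves only by the shell command python3 -m inch 'ROWS'. ROWS is JSON, one flat list of numbers, 7 for each row, row after row: the turn, a rotation vector about the tool's x, y, z scaled (see below), then the shift along the tool's x, y, z scaled (see below), then the closure, from -1 (fully open) to 1 (shut). In form: [ax, ay, az, tx, ty, tz, gripper, ax, ay, az, tx, ty, tz, gripper, ...]. A call has 1 to 10 rows; each row shifts and turns the commanded pose from where the row before left it, along the tool's axes as they then stand; what a row does not reach is not made up. The controller multiplies each number of a shift by 0.8 m and each number of a turn by 1.5 rad. A row lasts 1/12 s, in which the tool goes at most 41.7 mm and 7.16 degrees, less where a joint would pass 70% of its speed; a pose out of reach is approached as far as the arm can. A call with a number of a shift or a turn outside -1 to 1 is refused whole. A call with a gripper value outside its range is refused whole. The fingers move at their own pace and stop on an object; the grip force is fixed at half the most. Time passes only in rows, so rows that do not move let the fingers close. It gives the time, the measured TCP pose, the force, the opening and the grip force at its end, in the units of the state.
- get_obs(): the state, without advancing time (a new reading comes with each control period).
- capture(name): name is "scene" or "top" or "wrist"; returns a dict with "image" (384x512x3 uint8, red, green, blue), "mtx" (3x3 intrinsics, pixels), "pose" (4x4, takes a point from camera to world coordinates). Camera axes: x right, y up, looking along -z (the intrinsics and any distortion apply to the point x, -y, -z); pixel columns grow to the right and rows downward; lengths in mm; the calibration is good to about 2 mm. The wrist camera is an equidistant fisheye: a pixel r from the principal point sees the ray r / f radians off the axis. A picture is of the moment at which its call begins. There is no depth.
- close_job(): hands the job in; it is judged then, once.
The state is a dict: "time": time; "joint_positions": joint angles; "dq": joint speeds; "tau": joint torques, N m; "tool_pos": TCP position; "tcp_rot": TCP orientation; "contact_force": force on the tool from outside, world axes, zero at the start; "moment": the same for the moment, N m; "grip_width": finger opening in mm; "finger_force": force on a finger pad.
Only numpy, scipy, OpenCV 4.12 (cv2) and the standard library are available. Lean on these libraries where they do the work, as an engineer would, in place of code of your own. Each camera call takes 0.05 s, during which the arm holds its last target. There are 200 camera calls.

## Task

Pack the paint kit for storage: lay every used paint tube that lies out on the bench in the grey base module, see to it that the blue-marked pot is in the tray's blue bay, the red-marked pot in its red bay and the plain white pot (still in use) on the round cork pad, moving whichever of them stand in the wrong place, and lower the white tray with its two pots onto the base module so that all its lugs drop into the sockets and it sits level and fully down. Keep the pots upright all the time and leave the other things on the bench where they are.

Things in the scene. Friction and masses are not known exactly. Their poses are not given: they have to be found in the camera images.
- base_module: grey open-topped box screwed to the bench, 130 (x) x 250 (y) x 45 high, walls 6, inner floor 5 above the bench. Origin: centre of its underside. At each inner corner a black post has an 18 x 18 socket, 12 deep, at x +-50, y +-110. Space for tubes between the posts: 118 (x) x 190 (y). Stands on one side of the bench, the tray on the other.
- top_tray: loose white tray, 130 (x) x 250 (y), about 0.35 kg. Origin: centre, level with the ends of its 4 lugs (its feet: 14 diameter, 10 long, tapered to 9, at x +-50, y +-110). Floor top 14, rim 24 above the origin. Fully stacked, its origin is 35 above the bench, axes along the module's (half a turn fits too). Two bays 80 x 78 inside, ribs 10 high, at y +81.5 (blue floor) and y -81.5 (red floor).
- tray_handle (a point): middle of the tray's handle: a black bar 112 long along the tray's x, 16 wide (y) and 16 high, its middle 100 above the tray's origin, on a post at each end (x = +-50). Pinch it across y; the space under the bar is open.
- bay_blue (a point): centre of the blue bay's floor, where a pot stands
- bay_red (a point): centre of the red bay's floor, where a pot stands
- round_pad: round cork pad fixed to the bench between tray and module, 100 diameter, 14 thick. Origin: centre of its underside.
- pot_blue: small lidded paint pot with blue patches and blue drips on a grey lid, 52 diameter, 50 high, 0.12 kg. Origin: centre of its underside. Grasp round the body from above. At the start the three pots stand, in any order, in the two bays and on the pad.
- pot_red: small lidded paint pot with dark red patches and a grey lid, 60 diameter, 44 high, 0.12 kg. Origin: centre of its underside.
- pot_plain: small lidded paint pot, plain white with a white lid, 58 diameter, 52 high, 0.12 kg. Origin: centre of its underside.
- tube_0: half-empty paint tube lying flat, red band and black cap; about 32 wide (x) x 80 long (y) x 17 high. Origin under the middle of its length; the body to pinch across x runs from y = -40 to +27, best at y = -7. May be absent. At the start the tubes lie in a row on the bench beyond the tray and the module, at x about 0.66, y -0.23 to +0.22; that strip holds nothing else and is free for parking a pot once the tubes are gone.
- tube_1: half-empty paint tube lying flat, blue band and white cap; about 32 wide (x) x 80 long (y) x 17 high. Origin under the middle of its length; the body to pinch across x runs from y = -40 to +27, best at y = -7. May be absent.
- tube_2: half-empty paint tube lying flat, yellow band and light cap; about 32 wide (x) x 80 long (y) x 17 high. Origin under the middle of its length; the body to pinch across x runs from y = -40 to +27, best at y = -7. May be absent.
- tube_3: half-empty paint tube lying flat, yellow band and light cap (same kind as tube_2); about 32 wide (x) x 80 long (y) x 17 high. Origin under the middle of its length; the body to pinch across x runs from y = -40 to +27, best at y = -7. May be absent.
- red_band_tub: low round tub with a red band and pale lid standing beyond the tubes, 64 diameter, 40 high; to be left alone
- brush: slim paint brush with black bristles lying beyond the tubes, 18 x 220 x 16; to be left alone
Not all that is in view belongs to the job. What is shaped like the tube_0 but orange is not meant.

How it is judged:
By the outcome, as a careful person would: the job done as asked, in the order asked, and still so for the second after the job is handed in, with the robot touching nothing.
Of tube_0, tube_1, tube_2, tube_3 only 2 to 4 are there at a start; the rules pass over those that are not, and their reading is None.
At some moment in a run one of tube_0, tube_1, tube_2, tube_3 may be knocked a few centimetres aside while the robot is not near it.
It also fails if it takes over 210 s, if anything falls off the work surface, if the arm or the gripper's body presses on something with over 40 N, if the wrist force passes 120 N, or if a joint passes its speed limit or range.

## Working session

There is one attempt and no reset: what is moved stays moved. The work goes in short steps, Python scripts to look and compute and a shell command to move; the robot and the scene stay as the last step left them, time stands still between calls to the robot, and variables do not carry over. Pictures are saved under pics/ and viewed, at most 14 in all, crops included, and the job is handed in when it is done.

```bash
ls; mkdir -p pics; python3 - <<'E'
from plant import *
import cv2,numpy as np
print(get_obs(),finger_overhang)
for n in("scene","top"):
    c=capture(n);cv2.imwrite(f"pics/{n}0.png",c["image"][...,::-1]);print(n,c["mtx"].round(1).tolist(),c["pose"].round(3).tolist(),c.keys())
    np.savez(f"pics/{n}0.npz",**{k:c[k] for k in("image","mtx","pose")})
a=cv2.imread("pics/top0.png");cv2.imwrite("pics/top0b.png",cv2.resize(a,(800,600)))
E
```

```text
pics
{'time': 0.0, 'joint_positions': array([ 1.00698184e+00,  3.42720183e-01,  1.52500809e+00, -1.10490101e-05,
        1.27541260e+00, -1.46004066e-01]), 'dq': array([-0.00096397, -0.00067922,  0.00162619,  0.00143035, -0.00014586,
       -0.00190658]), 'tau': array([ 1.69510363e-04, -4.31231868e+01, -2.44227630e+01,  7.18246470e-02,
        5.57795749e-02, -1.04715659e-04]), 'tool_pos': array([212.79728799, 479.51172776, 237.04939191]), 'tcp_rot': array([-3.14005937e+00, -2.14791349e-04,  2.72378529e+00]), 'contact_force': array([-0.41199432, -0.20294034, -0.35226573]), 'moment': array([-0.06400295,  0.00255951, -0.00325191]), 'finger_force': 0.0, 'grip_width': 91.45163702161202} 11.0
scene [[467.5, 0.0, 261.6], [0.0, 467.5, 194.2], [0.0, 0.0, 1.0]] [[0.964, -0.128, 0.235, 1002.919], [0.267, 0.47, -0.841, -1406.629], [-0.003, 0.874, 0.487, 883.742], [0.0, 0.0, 0.0, 1.0]] dict_keys(['image', 'mtx', 'pose'])
top [[416.8, 0.0, 255.7], [0.0, 416.8, 186.6], [0.0, 0.0, 1.0]] [[0.024, 0.995, -0.095, 495.583], [-1.0, 0.023, -0.009, -72.888], [-0.007, 0.095, 0.995, 1213.593], [0.0, 0.0, 0.0, 1.0]] dict_keys(['image', 'mtx', 'pose'])
```

View pics/top0b.png

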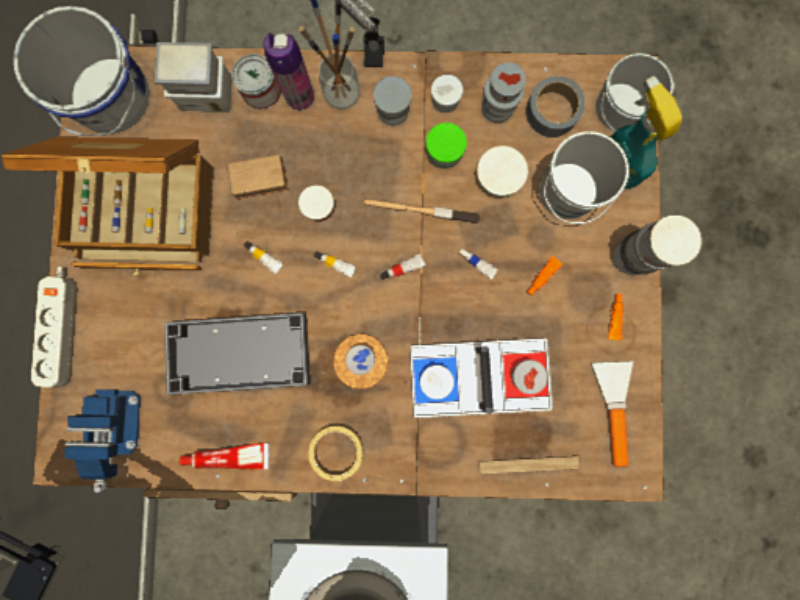

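View pics/scene0.png

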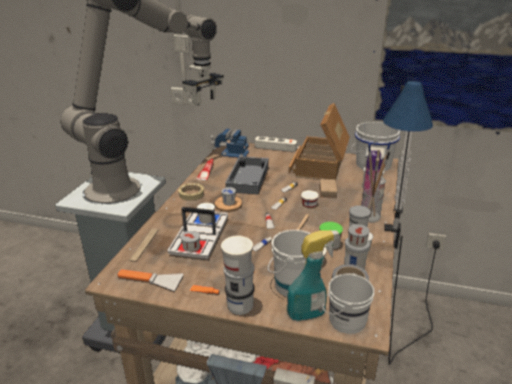

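Four tubes are visible in the 800x600 top view: yellow (263,257), yellow (335,263), red (403,267) and blue (478,263). Things that could be mistaken for them are the orange pieces (545,275) and (616,316), the big red tube (225,457) and the small tubes in the box (85–180,205). The blue pot is on the pad (360,360), the plain pot is in the blue bay (437,380) and the red pot is already in the red bay (529,376).

```bash
cat > h.py <<'E'
import numpy as np,cv2
from plant import *
from scipy.spatial.transform import Rotation as Ro
def snap(n,f=None):
    c=capture(n)
    if f: np.savez(f"pics/{f}.npz",**{k:c[k] for k in("image","mtx","pose")})
    c["fish"]=n=="wrist"; return c
def load(f):
    c=dict(np.load(f"pics/{f}.npz")); c["fish"]="wrist" in f; return c
def world(c,uv,z):
    K,P=c["mtx"],c["pose"]; uv=np.atleast_2d(uv).astype(float)
    a=np.c_[(uv[:,0]-K[0,2])/K[0,0],(uv[:,1]-K[1,2])/K[1,1]]
    if c["fish"]:
        r=np.linalg.norm(a,axis=1)+1e-12; d=np.c_[a*(np.sin(r)/r)[:,None],np.cos(r)]
    else: d=np.c_[a,np.ones(len(a))]
    d=(d*[1,-1,-1])@P[:3,:3].T; o=P[:3,3]
    return o+d*((z-o[2])/d[:,2])[:,None]
def pix(c,p):
    K,P=c["mtx"],c["pose"]; q=(np.atleast_2d(p)-P[:3,3])@P[:3,:3]*[1,-1,-1]
    if c["fish"]:
        s=np.linalg.norm(q[:,:2],axis=1)+1e-12; a=q[:,:2]/s[:,None]*np.arctan2(s,q[:,2])[:,None]
    else: a=q[:,:2]/q[:,2:]
    return a*[K[0,0],K[1,1]]+K[:2,2]
def blobs(c,roi,mask,z,amin=20):
    x0,y0,x1,y1=roi; m=np.zeros(mask.shape,np.uint8); m[y0:y1,x0:x1]=mask[y0:y1,x0:x1]
    out=[]
    for k in cv2.findContours(m,cv2.RETR_EXTERNAL,cv2.CHAIN_APPROX_NONE)[0]:
        if cv2.contourArea(k)<amin: continue
        w=world(c,k[:,0,:],z)[:,:2].astype(np.float32)
        M=cv2.moments(k); out.append((np.array([M['m10'],M['m01']])/M['m00'],world(c,[M['m10']/M['m00'],M['m01']/M['m00']],z)[0,:2],cv2.minAreaRect(w),w,k))
    return out
def move(x,y,z,yaw=None):
    """turn (rows of az) then shift in tool axes, in units of inch"""
    o=get_obs(); R=Ro.from_euler('xyz',o['tcp_rot'])
    y0=o['tcp_rot'][2]
    if yaw is None: yaw=y0
    d=(yaw-y0+np.pi/2)%np.pi-np.pi/2           # half turn equivalent
    if abs(o['joint_positions'][5]-d)>2.9: d-=np.sign(d)*np.pi
    T=Ro.from_euler('xyz',[np.pi,0,y0+d])
    rv=(R.inv()*T).as_rotvec()/1.5; t=T.inv().apply(np.array([x,y,z])-o['tool_pos'])/800
    nr=int(np.ceil(np.abs(rv).max()/.08)); ns=int(np.ceil(np.linalg.norm(t)/.05))
    print("turn",nr,"x",(rv/max(nr,1)).round(4).tolist(),"| shift",ns,"x",(t/max(ns,1)).round(4).tolist(),"tot",t.round(4).tolist(),"t=%.1f"%o['time'])
E
python3 - <<'E'
from h import *
c=load("top0"); im=c["image"]; hsv=cv2.cvtColor(im,cv2.COLOR_RGB2HSV); lab=cv2.cvtColor(im,cv2.COLOR_RGB2LAB).astype(int)
roi=(150,148,325,182)
bg=cv2.medianBlur(im,51); d=np.abs(lab-cv2.cvtColor(bg,cv2.COLOR_RGB2LAB).astype(int)).sum(2)
m=(d>55).astype(np.uint8)*255
for b in blobs(c,roi,m,8): print("tube",b[0].round(1),b[1].round(1),np.round(b[2][0],1),np.round(b[2][1],1),round(b[2][2],1))
cv2.imwrite("pics/tubes.png",np.vstack([cv2.resize(im[148:190,145:325,::-1],None,fx=4.4,fy=4.4,interpolation=2),cv2.resize(cv2.merge([m]*3)[148:190,145:325],None,fx=4.4,fy=4.4)]))
cv2.imwrite("pics/mt.png",cv2.resize(im[192:275,100:360,::-1],None,fx=3.07,fy=3.07,interpolation=2))
E
```

```text
tube [258.1 170.6] [657.2 -68.1] [655.2 -63.5] [23.5 85.5] 24.1
tube [214.9 168.6] [660.4  58.1] [662.9  62.6] [80.3 20.9] 64.7
tube [306.9 168.8] [ 665.7 -210.1] [ 669.4 -205.4] [77.8 20.2] 55.3
tube [169.1 165. ] [667.9 192.4] [673.3 196.5] [80.6 22.7] 50.0
```

View pics/tubes.png

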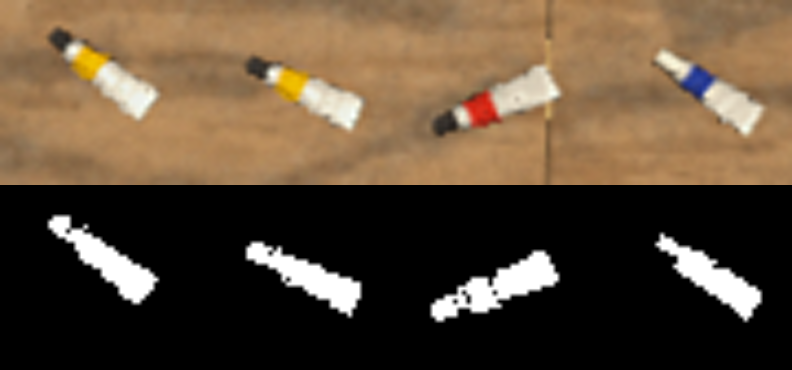

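View pics/mt.png

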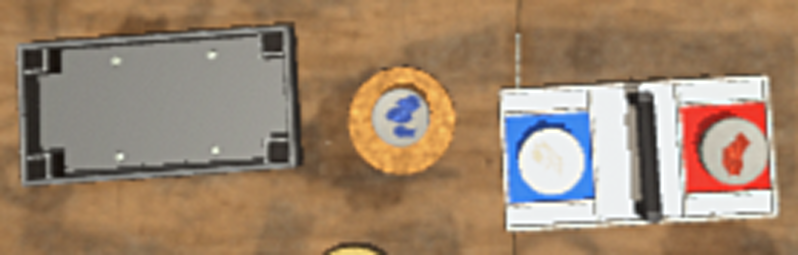

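The crops show four tubes, each with its cap end on the left (+y) side of the image. The dark post sockets are at the module's corners, and the tray has its blue bay on the left and its red bay on the right.

```bash
python3 - <<'E'
from h import *
c=load("top0")
def q(l,z): return world(c,np.array(l)/3.07+[100,192],z)[:,:2]
for n,l,z in(("mod",[(18,45),(290,25),(297,165),(25,183)],45),("tray",[(501,87),(769,75),(777,216),(508,230)],24)):
    p=q(l,z); print(n,p.mean(0).round(1),cv2.minAreaRect(p.astype(np.float32)),"yaw",np.degrees([np.arctan2(*(-(p[0]-p[1])*[1,-1])),np.arctan2(*(-(p[3]-p[2])*[1,-1]))]).round(1))
for n,l,z in(("bluepot",(401,116),64),("plain",(550,160),66),("red",(735,152),58),("pad",(401,120),14)): print(n,q([l],z).round(1))
move(660,180,230,np.radians(50))
E
```

```text
mod [489.7 226.7] ((489.26409912109375, 226.7359619140625), (127.27320098876953, 249.62960815429688), 5.535092830657959) yaw [5.5 5.1]
tray [ 456.5 -214.1] ((456.0797119140625, -214.29078674316406), (130.84442138671875, 248.45057678222656), 3.8973329067230225) yaw [3.9 4.3]
bluepot [[484.4   3.3]]
plain [[ 448.6 -130.4]]
red [[ 459.4 -296.1]]
pad [[480.2   6.5]]
turn 11 x [-0.0001, -0.0001, -0.0782] | shift 14 x [-0.0052, -0.0478, 0.0006] tot [-0.0725, -0.6689, 0.0089] t=0.1
```

```bash
python3 -m inch '[0,0,-0.078,0,0,0,-1, 0,0,-0.078,0,0,0,-1, 0,0,-0.078,0,0,0,-1, 0,0,-0.078,0,0,0,-1, 0,0,-0.078,0,0,0,-1, 0,0,-0.078,0,0,0,-1, 0,0,-0.078,0,0,0,-1, 0,0,-0.078,0,0,0,-1, 0,0,-0.078,0,0,0,-1, 0,0,-0.078,0,0,0,-1]' | tail -3
python3 -m inch '[0,0,-0.078,0,0,0,-1, 0,0,0,-0.005,-0.048,0,-1, 0,0,0,-0.005,-0.048,0,-1, 0,0,0,-0.005,-0.048,0,-1, 0,0,0,-0.005,-0.048,0,-1, 0,0,0,-0.005,-0.048,0,-1, 0,0,0,-0.005,-0.048,0,-1, 0,0,0,-0.005,-0.048,0,-1, 0,0,0,-0.005,-0.048,0,-1, 0,0,0,-0.005,-0.048,0,-1]' | tail -3
python3 -m inch '[0,0,0,-0.005,-0.048,0,-1, 0,0,0,-0.005,-0.048,0,-1, 0,0,0,-0.005,-0.048,0,-1, 0,0,0,-0.005,-0.048,0,-1, 0,0,0,-0.005,-0.048,0,-1, 0,0,0,0,0,0,0.1, 0,0,0,0,0,0,0.1,0,0,0,0,0,0,0.1]'
python3 - <<'E'
from h import *
c=snap("wrist","wrist1"); im=c["image"]; cv2.imwrite("pics/w1.png",im[...,::-1])
print(c["mtx"].round(1).tolist(),c["pose"].round(2).tolist()); print(get_obs()["tool_pos"],get_obs()["tcp_rot"],get_obs()["grip_width"],get_obs()['joint_positions'])
E
```

```text
contact_force: [0.1, -0.9, -0.0]
grip_width: 91.6
finger_force: 0.0
contact_force: [0.3, 0.6, 1.0]
grip_width: 92.2
finger_force: 0.0
time: 2.43
tool_pos: [659.4, 175.6, 236.8]
tcp_rot: [3.14, -0.001, -2.273]
contact_force: [-0.1, 0.0, -0.3]
grip_width: 76.1
finger_force: 0.0
[[297.3, 0.0, 258.8], [0.0, 297.3, 194.3], [0.0, 0.0, 1.0]] [[-0.76, -0.62, -0.19, 608.16], [0.65, -0.73, -0.22, 114.07], [0.0, -0.29, 0.96, 384.05], [0.0, 0.0, 0.0, 1.0]]
[659.02104829 176.27005723 237.41105901] [ 3.14052474e+00 -5.51397134e-04 -2.27181463e+00] 72.50594249754865 [ 1.48927986e-01  6.46178833e-01  1.02030119e+00  4.40293257e-04
  1.47623172e+00 -2.29168789e+00]
```

View pics/w1.png

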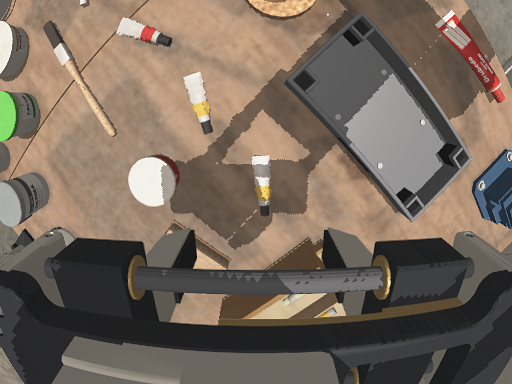

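The wrist view shows yellow tube A with its tail at (261,157) and cap tip at (265,213), tube B at (200,102), the red tube at (145,33) and the whole module from (287,80) to (468,157).

```bash
cat >> h.py <<'E'
def tube(c,tail,cap):
    p=world(c,[tail,cap],[9]) if 0 else world(c,[tail,cap],8)
    a,b=p[0,:2],p[1,:2]; d=(b-a)/np.linalg.norm(b-a); g=a+33*d
    print("len %.1f"%np.linalg.norm(b-a),"ang %.1f"%np.degrees(np.arctan2(d[1],d[0])),"grasp",g.round(1)); return g,np.arctan2(d[1],d[0])
E
python3 - <<'E'
from h import *
c=load("wrist1")
g,a=tube(c,(260.5,155.5),(264.5,215)); tube(c,(193,73.5),(208,133)); tube(c,(119,25),(171,42))
p=world(c,[(363,12),(286,81),(412,221),(470,157)],45)[:,:2]; print(p.round(1),p.mean(0),cv2.minAreaRect(p.astype(np.float32)))
move(g[0],g[1],60,a)
E
```

```text
len 81.4 ang 53.7 grasp [666.7 190.8]
len 79.3 ang 62.9 grasp [657.9  57.1]
len 83.1 ang 115.2 grasp [658.  -70.2]
[[437.  101.8]
 [566.1 112.1]
 [540.9 357. ]
 [415.9 342. ]] [489.98719525 228.23285862] ((489.1131286621094, 227.90260314941406), (129.44046020507812, 246.20108032226562), 5.877290725708008)
turn 1 x [0.0007, -0.0003, -0.0446] | shift 5 x [-0.0041, 0.0006, 0.0444] tot [-0.0203, 0.003, 0.2218] t=2.5
```

```bash
python3 -m inch '[0,0,-0.04,0,0,0,0, 0,0,0,-0.005,0.001,0.045,0, 0,0,0,-0.005,0.001,0.045,0, 0,0,0,-0.005,0.001,0.045,0, 0,0,0,-0.005,0,0.045,0, 0,0,0,0,0,0.04,0, 0,0,0,0,0,0.02,0, 0,0,0,0,0,0,0, 0,0,0,0,0,0,0]'
python3 - <<'E'
from h import *
move(666.7,190.8,14,np.radians(53.5))
E
```

```text
time: 3.23
tool_pos: [666.5, 191.0, 45.8]
tcp_rot: [3.141, -0.001, -2.211]
contact_force: [0.5, -0.1, 1.0]
grip_width: 45.8
finger_force: 0.0
turn 1 x [0.0006, -0.0005, -0.0019] | shift 1 x [0.0001, -0.0004, 0.0398] tot [0.0001, -0.0004, 0.0398] t=3.2
```

```bash
python3 -m inch '[0,0,0,0,0,0.02,0, 0,0,0,0,0,0.02,0, 0,0,0,0,0,0,0, 0,0,0,0,0,0,1, 0,0,0,0,0,0,1, 0,0,0,0,0,0,1, 0,0,0,0,0,0,1, 0,0,0,0,0,0,1, 0,0,0,0,0,0,1]'
python3 -m inch '[0,0,0,0,0,-0.02,1, 0,0,0,0,0,-0.04,1, 0,0,0,0,0,-0.04,1, 0,0,0,0,0,-0.04,1,0,0,0,0,0,-0.02,1, 0,0,0,0,0,0,1]'
cat >>h.py <<'E'
MY=np.radians(5.6)
def mod(x,y,z,yaw=0):
    p=np.array([490,228])+Ro.from_euler('z',MY).as_matrix()[:2,:2]@[x,y]; move(*p,z,MY+yaw)
E
python3 - <<'E'
from h import *
mod(-7,75,80)
E
```

```text
time: 3.98
tool_pos: [668.3, 190.2, 15.5]
tcp_rot: [-3.14, 0.002, -2.212]
contact_force: [-1.3, 0.4, 6.2]
grip_width: 24.2
finger_force: 30.0
time: 4.48
tool_pos: [669.8, 190.3, 147.5]
tcp_rot: [-3.135, 0.007, -2.212]
contact_force: [-0.4, 0.9, 0.0]
grip_width: 24.5
finger_force: 30.0
turn 7 x [-0.0003, 0.0009, 0.0792] | shift 6 x [0.038, 0.0271, 0.0141] tot [0.2278, 0.1626, 0.0843] t=4.5
```

```bash
python3 -m inch '[0,0,0.08,0,0,0,1, 0,0,0.08,0,0,0,1, 0,0,0.08,0,0,0,1, 0,0,0.08,0,0,0,1, 0,0,0.08,0,0,0,1, 0,0,0.08,0,0,0,1, 0,0,0.075,0,0,0,1, 0,0,0,0.038,0.027,0,1, 0,0,0,0.038,0.027,0,1, 0,0,0,0.038,0.027,0,1]'|tail -1
python3 -m inch '[0,0,0,0.038,0.027,0,1, 0,0,0,0.038,0.027,0,1, 0,0,0,0.038,0.027,0,1, 0,0,0,0,0,0.04,1, 0,0,0,0,0,0.04,1, 0,0,0,0,0,0,1, 0,0,0,0,0,0,1]'
python3 - <<'E'
from h import *
mod(-7,75,22)
E
```

```text
finger_force: 30.0
time: 5.9
tool_pos: [472.0, 300.7, 76.1]
tcp_rot: [-3.14, -0.005, -3.045]
contact_force: [1.3, -0.0, 0.4]
grip_width: 24.7
finger_force: 30.0
turn 1 x [-0.0011, -0.0032, -0.0006] | shift 2 x [-0.0024, 0.0006, 0.0338] tot [-0.0048, 0.0012, 0.0676] t=5.9
```

```bash
python3 -m inch '[0,0,0,-0.005,0.001,0.03,1, 0,0,0,0,0,0.03,1, 0,0,0,0,0,0.0075,1, 0,0,0,0,0,0,1, 0,0,0,0,0,0,0.15, 0,0,0,0,0,0,0.15, 0,0,0,0,0,0,0.15, 0,0,0,0,0,-0.02,0.15, 0,0,0,0,0,-0.04,0.15, 0,0,0,0,0,-0.04,0.15]'
python3 -m inch '[0,0,0,0,0,-0.04,0.1, 0,0,0,0,0,0,0.1]'
python3 - <<'E'
from h import *
move(657.9,57.1,160,np.radians(63.5))
E
```

```text
time: 6.73
tool_pos: [476.8, 302.2, 104.9]
tcp_rot: [-3.141, -0.001, -3.045]
contact_force: [0.7, 1.0, 0.3]
grip_width: 38.9
finger_force: 0.0
time: 6.9
tool_pos: [480.6, 304.2, 143.5]
tcp_rot: [3.137, 0.013, -3.045]
contact_force: [0.6, 0.0, 0.3]
grip_width: 41.0
finger_force: 0.0
turn 9 x [-0.0002, 0.001, -0.0749] | shift 8 x [0.0222, -0.042, -0.0026] tot [0.1775, -0.3361, -0.0207] t=6.9
```

```bash
python3 -m inch '[0,0,-0.075,0,0,0,0.1, 0,0,-0.075,0,0,0,0.1, 0,0,-0.075,0,0,0,0.1, 0,0,-0.075,0,0,0,0.1, 0,0,-0.075,0,0,0,0.1, 0,0,-0.075,0,0,0,0.1, 0,0,-0.075,0,0,0,0.1, 0,0,-0.075,0,0,0,0.1, 0,0,-0.075,0,0,0,0.1]'|tail -1
python3 -m inch '[0,0,0,0.022,-0.042,0,0, 0,0,0,0.022,-0.042,0,0, 0,0,0,0.022,-0.042,0,0, 0,0,0,0.022,-0.042,0,0, 0,0,0,0.022,-0.042,0,0, 0,0,0,0.022,-0.042,0,0, 0,0,0,0.022,-0.042,0,0, 0,0,0,0.022,-0.042,0,0,0,0,0,0,0,0,0,0,0,0,0,0,0,0]'
cat >>h.py <<'E'
def tubes(c):
    hsv=cv2.cvtColor(c["image"],cv2.COLOR_RGB2HSV); H,S,V=cv2.split(hsv)
    for n,m in(("yellow",(H>=20)&(H<=32)&(S>170)),("red",((H<6)|(H>174))&(S>170)),("blue",(H>105)&(H<128)&(S>120))):
        for b in blobs(c,(0,0,512,225) if c["fish"] else (0,0,512,384),(m*255).astype(np.uint8),12,12):
            if 560<b[1][0]<740 and -290<b[1][1]<290: print(n,"pix",b[0].round(1),"world",b[1].round(1),"rect",np.round(b[2][1],0))
E
python3 - <<'E'
from h import *
c=snap("wrist","wrist2"); tubes(load("top0")); print('now');tubes(c)
cv2.imwrite("pics/w2.png",c["image"][:230,:,::-1])
E
```

```text
finger_force: 0.0
time: 8.48
tool_pos: [656.0, 54.6, 135.9]
tcp_rot: [-3.141, 0.0, -2.036]
contact_force: [-0.1, 0.9, -0.3]
grip_width: 45.8
finger_force: 0.0
yellow pix [210.9 166.6] world [665.5  69.6] rect [16. 21.]
yellow pix [164.9 161.9] world [676.3 204.3] rect [15. 23.]
red pix [253.9 172.6] world [650.7 -56.1] rect [20. 16.]
blue pix [303.2 166.1] world [ 672.9 -198.9] rect [13. 16.]
now
```

View pics/w2.png

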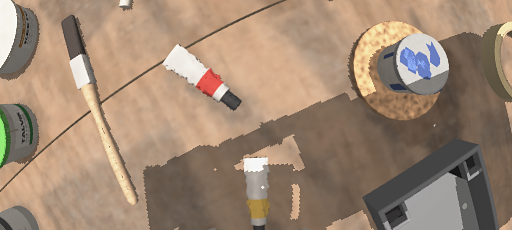

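The wrist crop shows tube B with its tail centre at (256,158) and band at (259,208). The red tube's tail is at (173,55) and its cap tip at (237,106).

```bash
python3 - <<'E'
from h import *
c=load("wrist2"); g,a=tube(c,(256,158),(259,209)); tube(c,(172.5,55),(237,106))
move(g[0],g[1],14,a)
E
```

```text
len 50.8 ang 66.5 grasp [658.   55.5]
len 79.1 ang 113.0 grasp [656.5 -68.5]
turn 1 x [0.0001, 0.0003, -0.0357] | shift 4 x [-0.0002, -0.0009, 0.0381] tot [-0.0007, -0.0036, 0.1523] t=8.5
```

```bash
python3 -m inch '[0,0,-0.025,0,0,0,0, 0,0,0,0,-0.003,0.04,0, 0,0,0,0,0,0.04,0, 0,0,0,0,0,0.04,0, 0,0,0,0,0,0.03,0, 0,0,0,0,0,0,0, 0,0,0,0,0,0,1, 0,0,0,0,0,0,1, 0,0,0,0,0,0,1, 0,0,0,0,0,0,1]'
python3 -m inch '[0,0,0,0,0,0,1, 0,0,0,0,0,0,1, 0,0,0,0,0,-0.02,1, 0,0,0,0,0,-0.04,1, 0,0,0,0,0,-0.04,1, 0,0,0,0,0,-0.04,1,0,0,0,0,0,-0.02,1, 0,0,0,0,0,0,1]'
python3 - <<'E'
from h import *
mod(-7,-75,80)
E
```

```text
time: 9.37
tool_pos: [657.6, 56.3, 16.7]
tcp_rot: [-3.141, 0.001, -1.994]
contact_force: [-0.8, 2.3, 1.0]
grip_width: 24.5
finger_force: 30.0
time: 10.03
tool_pos: [659.7, 55.5, 148.8]
tcp_rot: [-3.133, 0.003, -1.995]
contact_force: [0.6, 0.9, -0.2]
grip_width: 24.5
finger_force: 30.0
turn 9 x [-0.0004, 0.0005, 0.0777] | shift 6 x [0.0331, 0.0236, 0.0143] tot [0.1988, 0.1416, 0.086] t=10.0
```

```bash
python3 -m inch '[0,0,0.078,0,0,0,1, 0,0,0.078,0,0,0,1, 0,0,0.078,0,0,0,1, 0,0,0.078,0,0,0,1, 0,0,0.078,0,0,0,1, 0,0,0.078,0,0,0,1, 0,0,0.078,0,0,0,1, 0,0,0.078,0,0,0,1, 0,0,0.078,0,0,0,1, 0,0,0,0.033,0.024,0,1]'|tail -1
python3 -m inch '[0,0,0,0.033,0.0235,0,1, 0,0,0,0.033,0.0235,0,1, 0,0,0,0.033,0.0235,0,1, 0,0,0,0.033,0.0235,0,1, 0,0,0,0.033,0.0235,0,1, 0,0,0,0,0,0.04,1, 0,0,0,0,0,0.04,1, 0,0,0,0,0,0,1, 0,0,0,0,0,0,1]'
python3 - <<'E'
from h import *
mod(-7,-75,22)
E
```

```text
finger_force: 30.0
time: 11.62
tool_pos: [487.6, 153.3, 78.2]
tcp_rot: [-3.141, -0.005, -3.048]
contact_force: [-0.0, 0.0, 0.5]
grip_width: 24.4
finger_force: 30.0
turn 1 x [-0.0002, -0.0033, -0.0027] | shift 2 x [-0.0016, -0.0006, 0.0351] tot [-0.0033, -0.0011, 0.0703] t=11.6
```

```bash
python3 -m inch '[0,0,0,-0.003,0,0.03,1, 0,0,0,0,0,0.03,1, 0,0,0,0,0,0.009,1, 0,0,0,0,0,0,1, 0,0,0,0,0,0,0.15, 0,0,0,0,0,0,0.15, 0,0,0,0,0,0,0.15, 0,0,0,0,0,-0.02,0.15, 0,0,0,0,0,-0.04,0.15, 0,0,0,0,0,-0.04,0.15]'
python3 -m inch '[0,0,0,0,0,-0.04,0, 0,0,0,0,0,0,0]'|tail -2
python3 - <<'E'
from h import *
move(657,-69,135,np.radians(114))
E
```

```text
time: 12.45
tool_pos: [491.0, 153.7, 105.7]
tcp_rot: [3.142, -0.001, -3.048]
contact_force: [1.4, 0.4, -0.7]
grip_width: 38.6
finger_force: 0.0
grip_width: 45.0
finger_force: 0.0
turn 11 x [0.0005, 0.0006, 0.0755] | shift 7 x [-0.0482, 0.0102, 0.0015] tot [-0.3375, 0.0712, 0.0108] t=12.6
```

```bash
python3 -m inch '[0,0,0.0755,0,0,0,0, 0,0,0.0755,0,0,0,0, 0,0,0.0755,0,0,0,0, 0,0,0.0755,0,0,0,0, 0,0,0.0755,0,0,0,0, 0,0,0.0755,0,0,0,0, 0,0,0.0755,0,0,0,0, 0,0,0.0755,0,0,0,0, 0,0,0.0755,0,0,0,0, 0,0,0.0755,0,0,0,0]'|tail -1
python3 -m inch '[0,0,0.0755,0,0,0,0, 0,0,0,-0.048,0.01,0,0, 0,0,0,-0.048,0.01,0,0, 0,0,0,-0.048,0.01,0,0, 0,0,0,-0.048,0.01,0,0, 0,0,0,-0.048,0.01,0,0, 0,0,0,-0.048,0.01,0,0, 0,0,0,-0.048,0.01,0,0, 0,0,0,0,0,0,0, 0,0,0,0,0,0,0]'
python3 - <<'E'
from h import *
c=snap("wrist","wrist3"); cv2.imwrite("pics/w3.png",c["image"][:,:,::-1])
print(pix(c,[[657,-69,8],[644,-40,8],[672,-105,8]]))
E
```

```text
finger_force: 0.0
time: 14.28
tool_pos: [652.5, -71.0, 136.3]
tcp_rot: [3.141, 0.0, 1.986]
contact_force: [-1.0, 2.2, -1.1]
grip_width: 45.8
finger_force: 0.0
[[263.9251217  188.51266961]
 [263.8681165  155.98170355]
 [262.90853127 225.74802507]]
```

View pics/w3.png

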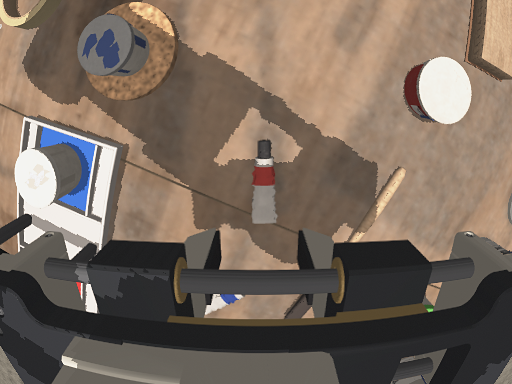

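The red tube is where expected, with its cap tip at (264,140) and tail at (264,222).

```bash
python3 - <<'E'
from h import *
c=load("wrist3"); g,a=tube(c,(264,222),(264.5,140)); 
move(g[0],g[1],14,a)
E
```

```text
len 81.8 ang 113.7 grasp [658.  -70.6]
turn 1 x [-0.0, -0.0004, 0.0019] | shift 4 x [-0.0011, 0.0016, 0.0383] tot [-0.0045, 0.0066, 0.153] t=14.3
```

```bash
python3 -m inch '[0,0,0,-0.004,0.006,0.03,0, 0,0,0,0,0,0.04,0, 0,0,0,0,0,0.04,0, 0,0,0,0,0,0.04,0, 0,0,0,0,0,0,0, 0,0,0,0,0,0,1, 0,0,0,0,0,0,1, 0,0,0,0,0,0,1, 0,0,0,0,0,0,1,0,0,0,0,0,0,1]'
python3 -m inch '[0,0,0,0,0,0,1, 0,0,0,0,0,-0.02,1, 0,0,0,0,0,-0.04,1, 0,0,0,0,0,-0.04,1, 0,0,0,0,0,-0.04,1,0,0,0,0,0,-0.02,1, 0,0,0,0,0,0,1]'
python3 - <<'E'
from h import *
mod(7,18,80)
E
```

```text
time: 15.17
tool_pos: [658.1, -69.5, 18.1]
tcp_rot: [3.14, 0.001, 1.99]
contact_force: [-2.1, 2.2, 5.9]
grip_width: 26.0
finger_force: 30.0
time: 15.75
tool_pos: [659.9, -70.5, 150.0]
tcp_rot: [3.134, 0.005, 1.989]
contact_force: [-0.3, -0.8, -0.1]
grip_width: 25.7
finger_force: 30.0
turn 11 x [0.0002, 0.0006, -0.0757] | shift 10 x [0.0166, 0.0415, 0.0088] tot [0.1662, 0.4146, 0.0875] t=15.8
```

```bash
python3 -m inch '[0,0,-0.0757,0,0,0,1, 0,0,-0.0757,0,0,0,1, 0,0,-0.0757,0,0,0,1, 0,0,-0.0757,0,0,0,1, 0,0,-0.0757,0,0,0,1, 0,0,-0.0757,0,0,0,1, 0,0,-0.0757,0,0,0,1, 0,0,-0.0757,0,0,0,1, 0,0,-0.0757,0,0,0,1, 0,0,-0.0757,0,0,0,1]'|tail -1
python3 -m inch '[0,0,-0.0757,0,0,0,1, 0,0,0,0.0185,0.046,0,1, 0,0,0,0.0185,0.046,0,1, 0,0,0,0.0185,0.046,0,1, 0,0,0,0.0185,0.046,0,1, 0,0,0,0.0185,0.046,0,1, 0,0,0,0.0185,0.046,0,1, 0,0,0,0.0185,0.046,0,1, 0,0,0,0.0185,0.046,0,1, 0,0,0,0.0185,0.046,0,1]'|tail -1
python3 -m inch '[0,0,0,0,0,0.04,1, 0,0,0,0,0,0.04,1, 0,0,0,0,0,0,1, 0,0,0,0,0,0,1]'
python3 - <<'E'
from h import *
mod(7,18,23.5)
E
```

```text
finger_force: 30.0
finger_force: 30.0
time: 17.75
tool_pos: [491.5, 246.3, 78.9]
tcp_rot: [-3.14, -0.005, -3.044]
contact_force: [0.3, 0.2, -0.2]
grip_width: 26.0
finger_force: 30.0
turn 1 x [-0.0008, -0.0034, -0.0004] | shift 2 x [-0.0024, -0.0, 0.0346] tot [-0.0047, -0.0, 0.0693] t=17.8
```

```bash
python3 -m inch '[0,0,0,-0.005,0,0.03,1, 0,0,0,0,0,0.03,1, 0,0,0,0,0,0.0085,1, 0,0,0,0,0,0,1, 0,0,0,0,0,0,0.18, 0,0,0,0,0,0,0.18, 0,0,0,0,0,0,0.18, 0,0,0,0,0,-0.02,0.18, 0,0,0,0,0,-0.04,0.18, 0,0,0,0,0,-0.04,0.18]'
python3 -m inch '[0,0,0,0,0,-0.04,0, 0,0,0,0,0,0,0]'|tail -2
python3 - <<'E'
from h import *
move(665,-211,135,np.radians(55))
E
```

```text
time: 18.58
tool_pos: [496.5, 247.0, 106.9]
tcp_rot: [-3.141, -0.001, -3.045]
contact_force: [0.7, 0.0, 0.2]
grip_width: 37.6
finger_force: 0.0
grip_width: 44.5
finger_force: 0.0
turn 8 x [-0.0002, 0.0011, -0.0719] | shift 13 x [0.0271, -0.0383, 0.001] tot [0.3525, -0.4979, 0.0129] t=18.8
```

```bash
python3 -m inch '[0,0,-0.072,0,0,0,0, 0,0,-0.072,0,0,0,0, 0,0,-0.072,0,0,0,0, 0,0,-0.072,0,0,0,0, 0,0,-0.072,0,0,0,0, 0,0,-0.072,0,0,0,0, 0,0,-0.072,0,0,0,0, 0,0,-0.072,0,0,0,0, 0,0,0,0.027,-0.038,0,0, 0,0,0,0.027,-0.038,0,0]'|tail -1
python3 -m inch '[0,0,0,0.027,-0.038,0,0, 0,0,0,0.027,-0.038,0,0, 0,0,0,0.027,-0.038,0,0, 0,0,0,0.027,-0.038,0,0, 0,0,0,0.027,-0.038,0,0, 0,0,0,0.027,-0.038,0,0, 0,0,0,0.027,-0.038,0,0, 0,0,0,0.027,-0.038,0,0, 0,0,0,0.027,-0.038,0,0, 0,0,0,0.027,-0.038,0,0]'|tail -1
python3 -m inch '[0,0,0,0.027,-0.038,0,0, 0,0,0,0,0,0,0, 0,0,0,0,0,0,0]'
python3 - <<'E'
from h import *
c=snap("wrist","wrist4"); cv2.imwrite("pics/w4.png",c["image"][:,:,::-1])
E
```

```text
finger_force: 0.0
finger_force: 0.0
time: 20.67
tool_pos: [660.1, -211.6, 137.6]
tcp_rot: [-3.141, 0.0, -2.184]
contact_force: [0.5, 1.2, 0.2]
grip_width: 46.0
finger_force: 0.0
```

View pics/w4.png

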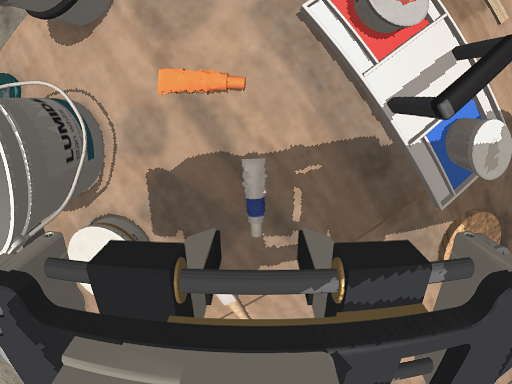

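The blue tube is under the gripper, with its tail at (255,158) and cap tip at (256,237). The orange look-alike is at (200,82).

```bash
python3 - <<'E'
from h import *
c=load("wrist4"); g,a=tube(c,(254.5,158),(256,237)); 
move(g[0],g[1],14,a)
E
```

```text
len 81.7 ang 55.7 grasp [ 664.7 -212.2]
turn 27 x [0.0, -0.0, 0.0773] | shift 4 x [0.0002, 0.0017, 0.0386] tot [0.0009, 0.0068, 0.1546] t=20.7
```

```bash
python3 -m inch '[0,0,0,0.001,0.0065,0.03,0, 0,0,0,0,0,0.04,0, 0,0,0,0,0,0.04,0, 0,0,0,0,0,0.04,0, 0,0,0,0,0,0.0,0, 0,0,0,0,0,0,1, 0,0,0,0,0,0,1, 0,0,0,0,0,0,1, 0,0,0,0,0,0,1,0,0,0,0,0,0,1]'
python3 -m inch '[0,0,0,0,0,0,1, 0,0,0,0,0,-0.02,1, 0,0,0,0,0,-0.04,1, 0,0,0,0,0,-0.04,1, 0,0,0,0,0,-0.04,1,0,0,0,0,0,-0.02,1, 0,0,0,0,0,0,1]'
python3 - <<'E'
from h import *
mod(-7,-22,100)
E
```

```text
time: 21.55
tool_pos: [656.4, -206.9, 19.7]
tcp_rot: [-3.139, 0.001, -2.18]
contact_force: [-0.6, 1.8, 6.2]
grip_width: 25.3
finger_force: 30.0
time: 22.13
tool_pos: [657.5, -208.0, 151.6]
tcp_rot: [-3.132, 0.002, -2.181]
contact_force: [0.1, -0.5, 0.3]
grip_width: 24.7
finger_force: 30.0
turn 8 x [-0.0007, 0.0005, 0.0719] | shift 12 x [0.0137, 0.0446, 0.0054] tot [0.164, 0.5353, 0.0645] t=22.1
```

```bash
python3 -m inch '[0,0,0.072,0,0,0,1, 0,0,0.072,0,0,0,1, 0,0,0.072,0,0,0,1, 0,0,0.072,0,0,0,1, 0,0,0.072,0,0,0,1, 0,0,0.072,0,0,0,1, 0,0,0.072,0,0,0,1, 0,0,0.072,0,0,0,1, 0,0,0,0.0137,0.0446,0,1, 0,0,0,0.0137,0.0446,0,1]'|tail -1
python3 -m inch '[0,0,0,0.0137,0.0446,0,1, 0,0,0,0.0137,0.0446,0,1, 0,0,0,0.0137,0.0446,0,1, 0,0,0,0.0137,0.0446,0,1, 0,0,0,0.0137,0.0446,0,1, 0,0,0,0.0137,0.0446,0,1, 0,0,0,0.0137,0.0446,0,1, 0,0,0,0.0137,0.0446,0,1, 0,0,0,0.0137,0.0446,0,1, 0,0,0,0.0137,0.0446,0,1]'|tail -1
python3 -m inch '[0,0,0,0,0,0.04,1, 0,0,0,0,0,0.02,1, 0,0,0,0,0,0,1, 0,0,0,0,0,0,1]'
python3 - <<'E'
from h import *
mod(-7,-27,32)
c=snap("wrist","wrist5"); cv2.imwrite("pics/w5.png",c["image"][:,:,::-1])
E
```

```text
finger_force: 30.0
finger_force: 30.0
time: 24.13
tool_pos: [482.1, 206.2, 96.7]
tcp_rot: [-3.141, -0.003, -3.044]
contact_force: [1.6, 0.3, -0.5]
grip_width: 25.5
finger_force: 30.0
turn 1 x [-0.0003, -0.002, -0.0004] | shift 2 x [-0.0018, -0.0038, 0.0405] tot [-0.0037, -0.0075, 0.0809] t=24.1
```

View pics/w5.png

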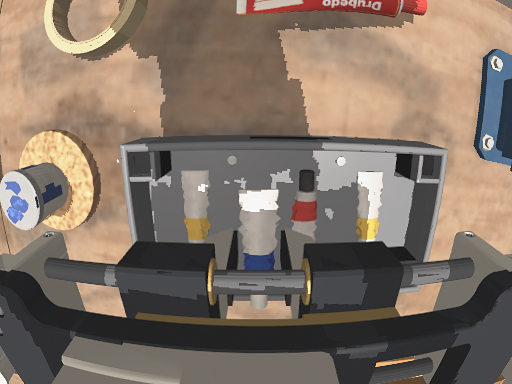

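Three tubes lie in the module with their bands at (197,227), (304,211) and (369,228). The blue tube hangs above the gap at (260,215).

```bash
python3 -m inch '[0,0,0,-0.004,-0.0075,0.03,1, 0,0,0,0,0,0.03,1, 0,0,0,0,0,0.021,1, 0,0,0,0,0,0,1, 0,0,0,0,0,0,0.25, 0,0,0,0,0,0,0.25, 0,0,0,0,0,0,0.25, 0,0,0,0,0,-0.02,0.25, 0,0,0,0,0,-0.04,0.25, 0,0,0,0,0,-0.04,0.25]'
python3 -m inch '[0,0,0,0,0,-0.045,-1, 0,0,0,0,0,-0.045,-1,0,0,0,0,0,-0.045,-1,0,0,0,0,0,-0.045,-1,0,0,0,0,0,0,-1,0,0,0,0,0,0,-1]'
python3 - <<'E'
from h import *
move(500,-60,300,np.radians(4))
E
```

```text
time: 25.02
tool_pos: [486.5, 200.6, 114.4]
tcp_rot: [-3.142, -0.001, -3.045]
contact_force: [1.2, 0.3, 0.0]
grip_width: 34.3
finger_force: 0.0
time: 25.52
tool_pos: [487.8, 201.0, 260.5]
tcp_rot: [3.14, 0.007, -3.045]
contact_force: [0.6, -1.0, -0.5]
grip_width: 69.8
finger_force: 0.0
turn 1 x [0.0008, 0.0049, 0.0182] | shift 7 x [0.0011, -0.0466, -0.0071] tot [0.0076, -0.3265, -0.0494] t=25.5
```

```bash
python3 - <<'E'
s=open('h.py').read()
i=s.index("    d=(yaw-y0"); j=s.index("    T=Ro.from_euler('xyz',[np.pi,0,y0+d])")
s=s[:i]+"""    j6=o['joint_positions'][5]; q1=np.arctan2(y,x)-o['joint_positions'][0]
    ds=[(yaw-y0+k*np.pi) for k in range(-4,5)]; ds=[d for d in ds if abs(j6-d+q1)<2.8 and abs(j6-d)<3]; d=min(ds,key=abs)
    print("j6 ->%.2f d=%.1f deg"%(j6-d+q1,np.degrees(d)))
"""+s[j:]
open('h.py','w').write(s)
from h import *
move(500,-60,300,np.radians(94))
E
```

```text
j6 ->-0.19 d=-91.6 deg
turn 14 x [0.0003, 0.0002, 0.0761] | shift 7 x [-0.0466, -0.0011, -0.0071] tot [-0.3265, -0.0076, -0.0494] t=25.5
```

```bash
python3 -m inch '[0,0,0.076,0,0,0,-1, 0,0,0.076,0,0,0,-1, 0,0,0.076,0,0,0,-1, 0,0,0.076,0,0,0,-1, 0,0,0.076,0,0,0,-1, 0,0,0.076,0,0,0,-1, 0,0,0.076,0,0,0,-1, 0,0,0.076,0,0,0,-1, 0,0,0.076,0,0,0,-1, 0,0,0.076,0,0,0,-1]'|tail -1
python3 -m inch '[0,0,0.076,0,0,0,-1, 0,0,0.076,0,0,0,-1, 0,0,0.076,0,0,0,-1, 0,0,0.076,0,0,0,-1, 0,0,0,-0.046,-0.001,-0.007,-1, 0,0,0,-0.046,-0.001,-0.007,-1, 0,0,0,-0.046,-0.001,-0.007,-1, 0,0,0,-0.046,-0.001,-0.007,-1, 0,0,0,-0.046,-0.001,-0.007,-1, 0,0,0,-0.046,-0.001,-0.007,-1]'|tail -1
python3 -m inch '[0,0,0,-0.046,-0.001,-0.007,-1, 0,0,0,0,0,0,-1,0,0,0,0,0,0,-1]'
python3 - <<'E'
from h import *
c=snap("wrist","wrist6"); cv2.imwrite("pics/w6.png",c["image"][:,:,::-1])
print(c["pose"].round(2).tolist())
E
```

```text
finger_force: 0.0
finger_force: 0.0
time: 27.43
tool_pos: [499.3, -58.2, 295.4]
tcp_rot: [-3.14, -0.001, 1.639]
contact_force: [-0.4, 1.5, -0.6]
grip_width: 91.8
finger_force: 0.0
[[1.0, -0.06, -0.02, 494.2], [0.07, 0.95, 0.29, 21.07], [-0.0, -0.3, 0.96, 442.61], [0.0, 0.0, 0.0, 1.0]]
```

View pics/w6.png

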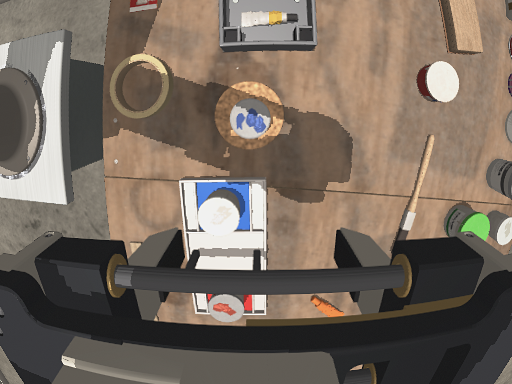

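Here the plain pot's lid is centred at about (219,214) in the blue bay. The blue pot's lid is at (251,120) on the pad, whose centre is about (249,115), and the tray's near edge runs from (181,180) to (266,178).

```bash
python3 - <<'E'
from h import *
c=load("wrist6"); im=c["image"]; hsv=cv2.cvtColor(im,cv2.COLOR_RGB2HSV); H,S,V=cv2.split(hsv)
# plain lid: white blob inside blue bay
m=((V>225)&(S<45)).astype(np.uint8)*255
for b in blobs(c,(197,187,244,240),m,66,60): print("plain",b[0],b[1].round(1),cv2.minEnclosingCircle(b[3]))
for n,p,z in(("plain",(219,213.5),66),("bluelid",(251,119.5),64),("pad",(249.5,114.5),14)): print(n,world(c,p,z).round(1))
print("traycorners",world(c,[(181,180),(266,178)],24).round(1), "expected px of tray corners/bay", )
cork=((H>8)&(H<20)&(S>120)&(V>150)).astype(np.uint8)*255
for b in blobs(c,(205,75,300,155),cv2.morphologyEx(cork,cv2.MORPH_CLOSE,np.ones((5,5))),14,500): print("pad",b[0],cv2.minEnclosingCircle(b[3]))
E
```

```text
plain [218.34075851 220.20447795] [ 448.8 -136. ] ((449.4444885253906, -142.7878875732422), 39.59671401977539)
plain [[ 449.5 -126.    66. ]]
bluelid [[485.3   2.2  64. ]]
pad [[481.5   6.8  14. ]]
traycorners [[385.6 -93.6  24. ]
 [511.3 -82.6  24. ]] expected px of tray corners/bay
```

```bash
python3 - <<'E'
from h import *
move(449.5,-129,100,np.radians(94))
E
```

```text
j6 ->-0.35 d=-0.0 deg
turn 1 x [-0.0009, -0.0007, 0.0001] | shift 6 x [-0.0143, -0.0114, 0.0407] tot [-0.0856, -0.0682, 0.2442] t=27.5
```

```bash
python3 -m inch '[0,0,0,-0.0428,-0.0341,0,-1, 0,0,0,-0.0428,-0.0341,0,-1, 0,0,0,0,0,0.04,-1, 0,0,0,0,0,0.04,-1, 0,0,0,0,0,0.04,-1, 0,0,0,0,0,0.04,-1, 0,0,0,0,0,0.04,-1, 0,0,0,0,0,0.03,-1, 0,0,0,0,0,0,-1, 0,0,0,0,0,0,-1]'
python3 - <<'E'
from h import *
move(449.5,-129,42,np.radians(94))
E
```

```text
time: 28.32
tool_pos: [452.0, -123.8, 111.5]
tcp_rot: [-3.139, -0.002, 1.644]
contact_force: [-0.1, 0.0, 0.2]
grip_width: 91.9
finger_force: 0.0
j6 ->-0.35 d=-0.2 deg
turn 1 x [-0.0019, -0.0012, 0.0026] | shift 2 x [-0.0032, -0.0018, 0.0434] tot [-0.0063, -0.0035, 0.0868] t=28.3
```

```bash
python3 -m inch '[0,0,0,-0.006,-0.0035,0.03,-1, 0,0,0,0,0,0.03,-1, 0,0,0,0,0,0.0265,-1, 0,0,0,0,0,0,0, 0,0,0,0,0,0,0.5, 0,0,0,0,0,0,0.5, 0,0,0,0,0,0,0.5, 0,0,0,0,0,0,0.5, 0,0,0,0,0,0,0.5]'
python3 -m inch '[0,0,0,0,0,-0.02,0.5, 0,0,0,0,0,-0.04,0.5, 0,0,0,0,0,-0.04,0.5, 0,0,0,0,0,-0.02,0.5, 0,0,0,0,0,0,0.5]'
python3 - <<'E'
from h import *
move(650,-60,145,np.radians(94))
E
```

```text
time: 29.07
tool_pos: [450.6, -130.5, 43.9]
tcp_rot: [3.14, 0.001, 1.643]
contact_force: [0.2, 0.8, 4.3]
grip_width: 56.5
finger_force: 11.2
time: 29.48
tool_pos: [452.2, -131.2, 142.8]
tcp_rot: [3.135, 0.004, 1.643]
contact_force: [1.2, 0.1, -0.6]
grip_width: 55.7
finger_force: 30.0
j6 ->-0.16 d=-0.1 deg
turn 1 x [0.0046, 0.0025, 0.0013] | shift 6 x [0.0119, 0.0421, -0.0005] tot [0.0716, 0.2528, -0.0027] t=29.5
```

```bash
python3 -m inch '[0,0,0,0.0119,0.042,0,1, 0,0,0,0.0119,0.042,0,1, 0,0,0,0.0119,0.042,0,1, 0,0,0,0.0119,0.042,0,1, 0,0,0,0.0119,0.042,0,1, 0,0,0,0.0119,0.042,0,1, 0,0,0,0,0,0.04,1, 0,0,0,0,0,0.04,1, 0,0,0,0,0,0.03,1, 0,0,0,0,0,0,1]'
python3 - <<'E'
from h import *
move(648,-60,31,np.radians(94))
E
```

```text
time: 30.32
tool_pos: [642.8, -57.8, 43.6]
tcp_rot: [-3.129, -0.004, 1.643]
contact_force: [-0.4, 0.4, -1.2]
grip_width: 55.5
finger_force: 30.0
j6 ->-0.16 d=-0.1 deg
turn 1 x [-0.0082, -0.0024, 0.0015] | shift 1 x [-0.0032, 0.0063, 0.0158] tot [-0.0032, 0.0063, 0.0158] t=30.3
```

```bash
python3 -m inch '[0,0,0,0,0,0,1, 0,0,0,0,0,0,1, 0,0,0,0,0,0.007,1, 0,0,0,0,0,0,1, 0,0,0,0,0,0,1]'
python3 - <<'E'
from h import *
move(648,-60,31,np.radians(94))
E
```

```text
time: 30.73
tool_pos: [647.5, -59.1, 46.3]
tcp_rot: [3.14, 0.0, 1.642]
contact_force: [0.0, 0.7, -0.9]
grip_width: 55.6
finger_force: 30.0
j6 ->-0.16 d=-0.1 deg
turn 1 x [0.001, 0.0002, 0.0012] | shift 1 x [-0.0012, 0.0005, 0.0192] tot [-0.0012, 0.0005, 0.0192] t=30.7
```

```bash
python3 -m inch '[0,0,0,0,0,0.0095,1, 0,0,0,0,0,0.009,1, 0,0,0,0,0,0,1, 0,0,0,0,0,0,1]'
python3 -m inch '[0,0,0,0,0,0,-0.6, 0,0,0,0,0,0,-0.6, 0,0,0,0,0,0,-0.6, 0,0,0,0,0,-0.02,-0.6, 0,0,0,0,0,-0.04,-0.6, 0,0,0,0,0,-0.04,-0.6, 0,0,0,0,0,-0.04,-0.8, 0,0,0,0,0,0,-0.8]'
python3 - <<'E'
from h import *
move(485,3,150,np.radians(94))
E
```

```text
time: 31.07
tool_pos: [646.7, -58.8, 29.9]
tcp_rot: [-3.14, -0.0, 1.643]
contact_force: [0.5, 0.5, -1.6]
grip_width: 55.7
finger_force: 30.0
time: 31.73
tool_pos: [650.6, -59.5, 150.3]
tcp_rot: [3.129, 0.003, 1.643]
contact_force: [0.4, -0.0, 0.7]
grip_width: 80.5
finger_force: 0.0
j6 ->-0.06 d=-0.1 deg
turn 1 x [0.0081, 0.0022, 0.0014] | shift 5 x [0.0185, -0.0402, 0.0001] tot [0.0924, -0.201, 0.0004] t=31.7
```

```bash
python3 -m inch '[0,0,0,0.0185,-0.04,0,-0.8, 0,0,0,0.0185,-0.04,0,-0.8, 0,0,0,0.0185,-0.04,0,-0.8, 0,0,0,0.0185,-0.04,0,-0.8, 0,0,0,0.0185,-0.04,0,-0.8, 0,0,0,0,0,0.03,-0.8, 0,0,0,0,0,0,-0.8, 0,0,0,0,0,0,-0.8]'
python3 - <<'E'
from h import *
c=snap("wrist","wrist7"); 
move(485,2.7,42,np.radians(94))
E
```

```text
time: 32.4
tool_pos: [482.3, 3.4, 118.6]
tcp_rot: [-3.141, -0.0, 1.643]
contact_force: [0.2, -0.5, 0.6]
grip_width: 82.6
finger_force: 0.0
j6 ->-0.06 d=-0.1 deg
turn 1 x [0.0006, 0.0001, 0.0012] | shift 2 x [-0.0004, 0.0011, 0.0481] tot [-0.0007, 0.0022, 0.0963] t=32.5
```

```bash
python3 -m inch '[0,0,0,-0.001,0.002,0.035,-0.8, 0,0,0,0,0,0.035,-0.8, 0,0,0,0,0,0.025,-0.8, 0,0,0,0,0,0,-0.2, 0,0,0,0,0,0,0.5, 0,0,0,0,0,0,0.5, 0,0,0,0,0,0,0.5, 0,0,0,0,0,0,0.5, 0,0,0,0,0,0,0.5]'
python3 -m inch '[0,0,0,0,0,-0.02,0.5, 0,0,0,0,0,-0.04,0.5, 0,0,0,0,0,-0.04,0.5, 0,0,0,0,0,-0.02,0.5, 0,0,0,0,0,0,0.5, 0,0,0,0,0,0,0.5]'
python3 - <<'E'
from h import *
move(451,-132.5,140,np.radians(94))
E
```

```text
time: 33.2
tool_pos: [484.7, 2.6, 43.7]
tcp_rot: [3.139, 0.0, 1.643]
contact_force: [-1.1, -0.1, 3.8]
grip_width: 49.2
finger_force: 30.0
time: 33.7
tool_pos: [484.2, 2.7, 139.3]
tcp_rot: [3.139, 0.0, 1.643]
contact_force: [0.3, 0.2, -1.0]
grip_width: 49.2
finger_force: 30.0
j6 ->-0.36 d=-0.1 deg
turn 1 x [0.0016, 0.0003, 0.0014] | shift 4 x [-0.0414, -0.0133, -0.0002] tot [-0.1657, -0.0532, -0.0008] t=33.7
```

```bash
python3 -m inch '[0,0,0,-0.0414,-0.0133,0,0.5, 0,0,0,-0.0414,-0.0133,0,0.5, 0,0,0,-0.0414,-0.0133,0,0.5, 0,0,0,-0.0414,-0.0133,0,0.5, 0,0,0,0,0,0.035,0.5, 0,0,0,0,0,0.035,0.5, 0,0,0,0,0,0,0.5, 0,0,0,0,0,0,0.5, 0,0,0,0,0,0,0.5]'
python3 - <<'E'
from h import *
move(451,-132.5,44.5,np.radians(94))
E
```

```text
time: 34.45
tool_pos: [451.1, -132.2, 82.7]
tcp_rot: [-3.141, -0.0, 1.643]
contact_force: [0.5, -0.4, -0.8]
grip_width: 49.3
finger_force: 30.0
j6 ->-0.36 d=-0.1 deg
turn 1 x [-0.0003, -0.0003, 0.0017] | shift 1 x [-0.0004, -0.0001, 0.0478] tot [-0.0004, -0.0001, 0.0478] t=34.5
```

```bash
python3 -m inch '[0,0,0,0,0,0.03,0.5, 0,0,0,0,0,0.012,0.5, 0,0,0,0,0,0.006,0.5, 0,0,0,0,0,0,0.5, 0,0,0,0,0,0,0.5]'
python3 -m inch '[0,0,0,0,0,0,-0.6, 0,0,0,0,0,0,-0.6, 0,0,0,0,0,0,-0.6, 0,0,0,0,0,-0.02,-0.6, 0,0,0,0,0,-0.04,-0.6, 0,0,0,0,0,-0.04,-0.6, 0,0,0,0,0,-0.04,-0.8, 0,0,0,0,0,0,-0.8, 0,0,0,0,0,0,-0.8]'
python3 - <<'E'
from h import *
move(646.7,-58.8,160,np.radians(94))
E
```

```text
time: 34.87
tool_pos: [451.4, -132.4, 44.7]
tcp_rot: [3.141, 0.0, 1.643]
contact_force: [-0.6, -0.8, -0.4]
grip_width: 49.0
finger_force: 30.0
time: 35.62
tool_pos: [452.0, -132.9, 158.0]
tcp_rot: [3.137, 0.002, 1.643]
contact_force: [-0.2, 0.8, 0.2]
grip_width: 82.2
finger_force: 0.0
j6 ->-0.16 d=-0.1 deg
turn 1 x [0.0029, 0.0016, 0.0013] | shift 6 x [0.0126, 0.0415, -0.0004] tot [0.0755, 0.2493, -0.0025] t=35.6
```

```bash
python3 -m inch '[0,0,0,0.0126,0.0415,0,-0.7, 0,0,0,0.0126,0.0415,0,-0.7, 0,0,0,0.0126,0.0415,0,-0.7, 0,0,0,0.0126,0.0415,0,-0.7, 0,0,0,0.0126,0.0415,0,-0.7, 0,0,0,0.0126,0.0415,0,-0.7, 0,0,0,0,0,0.035,-0.7, 0,0,0,0,0,0,-0.7, 0,0,0,0,0,0,-0.7]'
python3 - <<'E'
from h import *
c=snap("wrist","wrist8"); cv2.imwrite("pics/w8.png",c["image"][...,::-1])
move(646.7,-58.8,31,np.radians(94))
E
```

```text
time: 36.37
tool_pos: [643.2, -57.3, 124.8]
tcp_rot: [-3.134, -0.002, 1.643]
contact_force: [0.2, -0.4, 0.4]
grip_width: 78.1
finger_force: 0.0
j6 ->-0.16 d=-0.1 deg
turn 1 x [-0.0027, -0.0007, 0.0012] | shift 3 x [-0.0005, 0.0012, 0.0399] tot [-0.0015, 0.0035, 0.1196] t=36.4
```

View pics/w8.png

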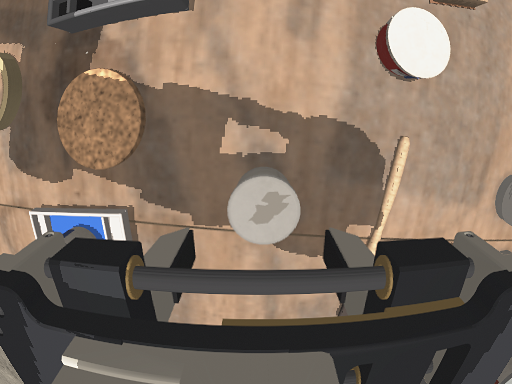

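The plain pot stands parked with its lid at (264,209), between the fingers. The pad is now empty, centred at about (100,119).

```bash
python3 -m inch '[0,0,0,-0.001,0,0.04,-0.7, 0,0,0,0,0,0.04,-0.7, 0,0,0,0,0,0.034,-0.7, 0,0,0,0,0,0.004,-0.2, 0,0,0,0,0,0,0.5, 0,0,0,0,0,0,0.5, 0,0,0,0,0,0,0.5, 0,0,0,0,0,0,0.5, 0,0,0,0,0,0,0.5]'
python3 -m inch '[0,0,0,0,0,-0.02,0.5, 0,0,0,0,0,-0.04,0.5, 0,0,0,0,0,-0.04,0.5, 0,0,0,0,0,-0.02,0.5, 0,0,0,0,0,0,0.5, 0,0,0,0,0,0,0.5]'
python3 - <<'E'
from h import *
c=load("wrist8"); print(world(c,[(264,209)],52),world(c,[(57,119),(143,119),(100,68),(101,170)],14).round(1))
p=world(c,[(57,119),(143,119),(100,68),(101,170)],14)[:,:2]; g=p.mean(0); print(g,cv2.minEnclosingCircle(p.astype(np.float32)))
move(480.5,6.5,130,np.radians(94))
E
```

```text
time: 37.17
tool_pos: [646.8, -59.1, 36.4]
tcp_rot: [3.137, 0.001, 1.643]
contact_force: [-1.5, -0.2, 6.6]
grip_width: 55.4
finger_force: 30.0
time: 37.67
tool_pos: [645.7, -58.6, 130.9]
tcp_rot: [3.139, 0.001, 1.643]
contact_force: [0.2, -0.4, -1.1]
grip_width: 55.4
finger_force: 30.0
[[646.92586173 -57.59142306  52.        ]] [[431.7   7.3  14. ]
 [532.7   6.   14. ]
 [484.8  55.3  14. ]
 [485.9 -44.   14. ]]
[483.78092448   6.14152955] ((482.2189025878906, 6.320066928863525), 50.503868103027344)
j6 ->-0.06 d=-0.1 deg
turn 1 x [0.0016, 0.0004, 0.0014] | shift 5 x [0.0191, -0.0401, 0.0002] tot [0.0956, -0.2004, 0.0012] t=37.7
```

```bash
python3 -m inch '[0,0,0,0.0191,-0.0398,0,0.5, 0,0,0,0.0191,-0.0398,0,0.5, 0,0,0,0.0191,-0.0398,0,0.5, 0,0,0,0.0191,-0.0398,0,0.5, 0,0,0,0.0191,-0.0398,0,0.5, 0,0,0,0,0,0.035,0.5, 0,0,0,0,0,0.03,0.5, 0,0,0,0,0,0,0.5, 0,0,0,0,0,0,0.5, 0,0,0,0,0,0,0.5]'
python3 - <<'E'
from h import *
move(482,6.3,50,np.radians(94))
E
```

```text
time: 38.5
tool_pos: [481.3, 6.1, 77.8]
tcp_rot: [-3.141, -0.0, 1.643]
contact_force: [0.5, -0.6, -0.7]
grip_width: 56.1
finger_force: 30.0
j6 ->-0.06 d=-0.1 deg
turn 1 x [-0.0004, -0.0001, 0.0013] | shift 1 x [0.0002, 0.0009, 0.0347] tot [0.0002, 0.0009, 0.0347] t=38.5
```

```bash
python3 -m inch '[0,0,0,0,0.001,0.02,0.5, 0,0,0,0,0,0.014,0.5, 0,0,0,0,0,0,0.5, 0,0,0,0,0,0,0.5]'
python3 -m inch '[0,0,0,0,0,0.003,0.5, 0,0,0,0,0,0,0.5, 0,0,0,0,0,0,0.5]'
python3 -m inch '[0,0,0,0,0,0.003,0.5, 0,0,0,0,0,0,0.5, 0,0,0,0,0,0,0.5]'
```

```text
time: 38.83
tool_pos: [482.3, 6.1, 51.0]
tcp_rot: [3.141, -0.0, 1.642]
contact_force: [0.3, -0.4, -1.2]
grip_width: 55.5
finger_force: 30.0
time: 39.08
tool_pos: [482.8, 5.8, 49.4]
tcp_rot: [3.139, 0.001, 1.643]
contact_force: [-0.8, -3.2, 6.1]
grip_width: 55.4
finger_force: 30.0
time: 39.33
tool_pos: [482.9, 5.7, 48.4]
tcp_rot: [3.138, 0.001, 1.643]
contact_force: [-5.4, -2.8, 23.4]
grip_width: 55.6
finger_force: 30.0
```

```bash
python3 -m inch '[0,0,0,0,0,-0.003,0.5, 0,0,0,0,0,0,0.3, 0,0,0,0,0,0,-0.6, 0,0,0,0,0,0,-0.6, 0,0,0,0,0,0,-0.6, 0,0,0,0,0,-0.02,-0.6, 0,0,0,0,0,-0.04,-0.6, 0,0,0,0,0,-0.04,-0.6, 0,0,0,0,0,-0.04,-0.8, 0,0,0,0,0,-0.04,-0.8]'
python3 -m inch '[0,0,0,0,0,-0.04,-0.8, 0,0,0,0,0,-0.04,-0.8, 0,0,0,0,0,-0.04,-0.8, 0,0,0,0,0,0,-0.8, 0,0,0,0,0,0,-0.8]'|sed -n 1,4p
python3 - <<'E'
from h import *
move(500,-110,310,np.radians(94))
E
```

```text
time: 40.17
tool_pos: [481.5, 6.3, 193.3]
tcp_rot: [-3.141, -0.0, 1.643]
contact_force: [0.9, 0.3, -1.3]
grip_width: 81.1
finger_force: 0.0
time: 40.58
tool_pos: [482.6, 6.1, 289.5]
tcp_rot: [3.138, 0.001, 1.643]
contact_force: [0.1, 0.1, -0.8]
j6 ->-0.29 d=-0.1 deg
turn 1 x [0.0024, 0.0004, 0.0014] | shift 3 x [-0.0488, 0.0039, -0.0086] tot [-0.1463, 0.0116, -0.0257] t=40.6
```

```bash
python3 - <<'E'
from h import *
move(457,-213.5,290,np.radians(4))
E
```

```text
j6 ->-2.08 d=89.9 deg
turn 14 x [0.0001, 0.0002, -0.0747] | shift 6 x [0.0085, -0.0453, -0.0001] tot [0.051, -0.2717, -0.0007] t=40.6
```

```bash
python3 -m inch '[0,0,-0.0747,0,0,0,-0.8, 0,0,-0.0747,0,0,0,-0.8, 0,0,-0.0747,0,0,0,-0.8, 0,0,-0.0747,0,0,0,-0.8, 0,0,-0.0747,0,0,0,-0.8, 0,0,-0.0747,0,0,0,-0.8, 0,0,-0.0747,0,0,0,-0.8, 0,0,-0.0747,0,0,0,-0.8, 0,0,-0.0747,0,0,0,-0.8, 0,0,-0.0747,0,0,0,-0.8]'|tail -1
python3 -m inch '[0,0,-0.0747,0,0,0,-0.8, 0,0,-0.0747,0,0,0,-0.8, 0,0,-0.0747,0,0,0,-0.8, 0,0,-0.0747,0,0,0,-0.8, 0,0,0,0.0085,-0.0453,0,-0.8, 0,0,0,0.0085,-0.0453,0,-0.8, 0,0,0,0.0085,-0.0453,0,-0.8, 0,0,0,0.0085,-0.0453,0,-0.8, 0,0,0,0.0085,-0.0453,0,-0.8, 0,0,0,0.0085,-0.0453,0,-0.8]'|tail -1
python3 -m inch '[0,0,0,0,0,0,-0.4, 0,0,0,0,0,0,-0.4, 0,0,0,0,0,0,-0.4]'
python3 - <<'E'
from h import *
c=snap("wrist","wrist9"); cv2.imwrite("pics/w9.png",c["image"][...,::-1])
print(pix(c,[[457,-213.5,108]]))
E
```

```text
finger_force: 0.0
finger_force: 0.0
time: 42.5
tool_pos: [455.9, -212.9, 286.6]
tcp_rot: [3.139, -0.002, -3.073]
contact_force: [-0.1, 0.2, -0.5]
grip_width: 67.6
finger_force: 0.0
[[258.51492191 178.03428085]]
```

View pics/w9.png

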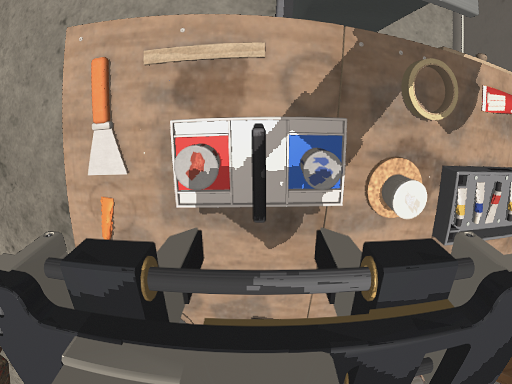

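The red pot is at (196,167) in the red bay, the blue pot at (322,168) in the blue bay and the plain pot at (405,195) on the pad. All four tubes are in the module. The handle bar runs from (259,124) to (259,221), and the tray's corners are at (171,121), (346,119), (344,206) and (176,207).

```bash
python3 - <<'E'
from h import *
c=load("wrist9"); p=world(c,[(170.5,121),(347,119),(344,206.5),(176.5,207.5)],24)[:,:2]
print(p.round(1),p.mean(0),cv2.minAreaRect(p.astype(np.float32)))
b=world(c,[(259.5,124),(259,221)],108)[:,:2]; print("bar",b.round(1),b.mean(0),np.linalg.norm(b[0]-b[1]),np.degrees(np.arctan2(*(b[1]-b[0])[::-1])))
print("plain on pad",world(c,[(405,198)],66))
move(456,-213,92,np.radians(4))
E
```

```text
[[ 402.8 -341.2]
 [ 382.9  -93.9]
 [ 512.2  -80.8]
 [ 530.9 -331.8]] [ 457.18911181 -211.91367325] ((456.7730407714844, -211.12635803222656), (129.91993713378906, 251.7010955810547), 4.265285968780518)
bar [[ 396.3 -216.6]
 [ 509.1 -209.4]] [ 452.66245444 -212.97579616] 113.02102630503288 3.6773614070983878
plain on pad [[480.28904587  -3.83169637  66.        ]]
j6 ->-2.08 d=-0.0 deg
turn 1 x [0.0012, -0.001, 0.0003] | shift 5 x [0.0, -0.0001, 0.0488] tot [0.0002, -0.0007, 0.2438] t=42.5
```

```bash
python3 - <<'E'
from h import *
c=load("wrist9"); print(pix(c,[[482,6,66],[482,6,14],[456,-213,108]]))
im=c["image"];H,S,V=cv2.split(cv2.cvtColor(im,cv2.COLOR_RGB2HSV))
m=((V>215)&(S<30)).astype(np.uint8)*255
for b in blobs(c,(370,160,435,230),m,66,50): print(b[0],b[1],cv2.minEnclosingCircle(b[3]))
E
python3 -m inch '[0,0,0,0,0,0.045,-0.4, 0,0,0,0,0,0.045,-0.4, 0,0,0,0,0,0.045,-0.4, 0,0,0,0,0,0.045,-0.4, 0,0,0,0,0,0.045,-0.4, 0,0,0,0,0,0,-0.4, 0,0,0,0,0,0,-0.4]'
python3 - <<'E'
from h import *
move(456,-212.5,91.5,np.radians(4))
E
```

```text
[[410.4865678  199.55797911]
 [395.64520505 189.43003739]
 [259.01791234 177.20557324]]
[409.56443748 199.33437827] [481.76710917   4.34449642] ((482.20843505859375, 5.29773473739624), 28.800132751464844)
time: 43.13
tool_pos: [455.8, -211.8, 107.3]
tcp_rot: [3.139, -0.003, -3.07]
contact_force: [0.1, -0.6, 1.2]
grip_width: 64.5
finger_force: 0.0
j6 ->-2.08 d=-0.1 deg
turn 1 x [0.0018, -0.0021, 0.0012] | shift 1 x [-0.0002, -0.0009, 0.0198] tot [-0.0002, -0.0009, 0.0198] t=43.1
```

```bash
python3 -m inch '[0,0,0,0,0,0.019,-0.4, 0,0,0,0,0,0,0, 0,0,0,0,0,0,1, 0,0,0,0,0,0,1, 0,0,0,0,0,0,1, 0,0,0,0,0,0,1, 0,0,0,0,0,0,1, 0,0,0,0,0,0,1]'
python3 -m inch '[0,0,0,0,0,-0.005,1, 0,0,0,0,0,-0.01,1, 0,0,0,0,0,-0.015,1, 0,0,0,0,0,-0.02,1, 0,0,0,0,0,-0.02,1, 0,0,0,0,0,-0.02,1, 0,0,0,0,0,-0.02,1, 0,0,0,0,0,-0.02,1, 0,0,0,0,0,-0.02,1, 0,0,0,0,0,-0.01,1]'
python3 -m inch '[0,0,0,0,0,0,1, 0,0,0,0,0,0,1]'
python3 - <<'E'
from h import *
c=snap("wrist","wrist10"); cv2.imwrite("pics/w10.png",c["image"][...,::-1])
E
```

```text
time: 43.8
tool_pos: [456.4, -213.6, 93.3]
tcp_rot: [-3.141, 0.0, -3.072]
contact_force: [-0.2, -0.4, 0.2]
grip_width: 22.6
finger_force: 0.0
time: 44.63
tool_pos: [456.4, -213.6, 222.7]
tcp_rot: [-3.141, 0.001, -3.072]
contact_force: [0.4, -1.2, -5.7]
grip_width: 15.7
finger_force: 30.0
time: 44.8
tool_pos: [456.0, -213.3, 220.5]
tcp_rot: [3.141, -0.0, -3.072]
contact_force: [-0.7, 0.7, -6.7]
grip_width: 15.3
finger_force: 30.0
```

View pics/w10.png

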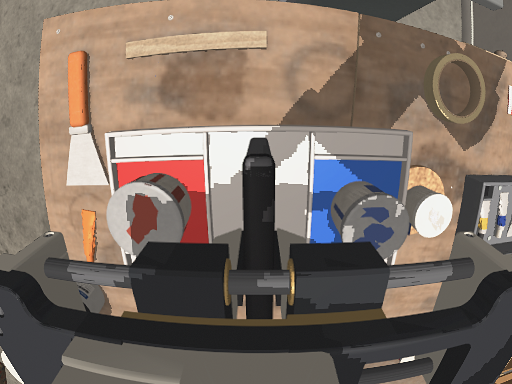

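The tray hangs level from the bar, with its far rim corners at (107,132) and (410,130) and both pots upright.

```bash
python3 - <<'E'
from h import *
c=load("wrist10")
for z in(141,146,151):
    p=world(c,[(106.5,132.5),(410.5,130)],z)[:,:2]; d=p[1]-p[0]; L=np.linalg.norm(d); d/=L; n=np.array([d[1],-d[0]])
    print(z,L.round(1),"yaw",np.degrees(np.arctan2(-d[0],d[1])).round(2),"centre",(p.mean(0)+65*n).round(1))
o=get_obs(); print(o["tool_pos"],o["tcp_rot"])
# module from wrist6/9 not whole; refine from wrist5 & wrist1 sockets later
mod(0,0,222)
E
```

```text
141 252.4 yaw 4.45 centre [ 456.4 -213.8]
146 246.8 yaw 4.45 centre [ 456.  -213.9]
151 241.3 yaw 4.45 centre [ 455.7 -213.9]
[ 455.71413823 -213.16608166  219.89274826] [ 3.14025118e+00 -1.60500868e-03 -3.07194202e+00]
j6 ->-1.23 d=1.6 deg
turn 1 x [0.0009, -0.0011, -0.0187] | shift 12 x [-0.008, 0.0454, -0.0002] tot [-0.0965, 0.5446, -0.0026] t=44.9
```

```bash
python3 - <<'E'
from h import *
c=load("wrist5"); p=world(c,[(121,146),(447,149)],45)[:,:2]; d=p[0]-p[1]; L=np.linalg.norm(d); d/=-L; n=np.array([d[1],-d[0]])
print(p.round(1),L,np.degrees(np.arctan2(-d[0],d[1])),(p.mean(0)+65*n).round(1))
# edge-fit of the rim in top image: module = low-saturation blob
t=load("top0"); H,S,V=cv2.split(cv2.cvtColor(cv2.resize(t["image"],None,fx=4,fy=4,interpolation=cv2.INTER_CUBIC),cv2.COLOR_RGB2HSV))
m=(S<75).astype(np.uint8)*255; m=cv2.morphologyEx(m,cv2.MORPH_OPEN,np.ones((9,9)))
r=np.zeros_like(m); r[185*4:262*4,97*4:207*4]=m[185*4:262*4,97*4:207*4]
k=max(cv2.findContours(r,cv2.RETR_EXTERNAL,cv2.CHAIN_APPROX_NONE)[0],key=cv2.contourArea)
hull=cv2.approxPolyDP(cv2.convexHull(k),8,True)[:,0]/4; print(hull.tolist())
w=world(t,(k[:,0]-1.5)/4,45)[:,:2].astype(np.float32); print(cv2.minAreaRect(w))
c1=load("wrist1"); q=np.array([489.7,227.3]); R=Ro.from_euler('z',np.radians(5.6)).as_matrix()[:2,:2]
cs=[np.r_[q+R@[sx*65,sy*125],45] for sx,sy in((-1,-1),(1,-1),(1,1),(-1,1))]
for n,cc in(("w1",c1),("w5",c),("top",t)): print(n,pix(cc,cs).round(1).tolist())
E
```

```text
[[437.  100.9]
 [412.9 345.6]] 245.88177877582794 5.6259058836079285 [489.6 229.6]
[[195.25, 201.25], [196.5, 246.25], [107.0, 252.25], [105.75, 206.25]]
((490.26092529296875, 227.52186584472656), (131.3719482421875, 255.10545349121094), 5.301391124725342)
w1 [[360.1, 8.6], [284.0, 79.4], [411.6, 222.1], [472.2, 157.5]]
w5 [[115.9, 146.0], [139.9, 296.3], [418.4, 291.7], [446.8, 148.9]]
top [[197.1, 246.0], [194.3, 199.4], [105.6, 206.1], [107.4, 252.7]]
```

```bash
python3 -m inch '[0,0,-0.01,0,0,0,1, 0,0,-0.009,0,0,0,1, 0,0,0,-0.002,0.01,0,1, 0,0,0,-0.004,0.02,0,1, 0,0,0,-0.005,0.03,0,1, 0,0,0,-0.006,0.035,0,1, 0,0,0,-0.006,0.035,0,1, 0,0,0,-0.006,0.035,0,1, 0,0,0,-0.006,0.035,0,1, 0,0,0,-0.006,0.035,0,1]'|sed -n 2,3p
python3 -m inch '[0,0,0,-0.006,0.035,0,1, 0,0,0,-0.006,0.035,0,1, 0,0,0,-0.006,0.035,0,1, 0,0,0,-0.006,0.035,0,1, 0,0,0,-0.006,0.035,0,1, 0,0,0,-0.006,0.035,0,1, 0,0,0,-0.006,0.035,0,1, 0,0,0,-0.006,0.03,0,1, 0,0,0,-0.004,0.02,0,1, 0,0,0,0,0.01,0,1]'|sed -n 2,3p
python3 -m inch '[0,0,0,0,0,0,1, 0,0,0,0,0,0,1]'
sed -i 's/np.array(\[490,228\])/np.array([489.8,227.8])/' h.py
python3 - <<'E'
from h import *
mod(0,0,150)
c=snap("wrist","wrist11")
p=world(c,[(106.5,132.5),(410.5,130)],146)
E
```

```text
tool_pos: [470.1, -21.3, 220.7]
tcp_rot: [3.141, -0.0, -3.043]
tool_pos: [487.5, 226.3, 220.4]
tcp_rot: [3.141, -0.0, -3.041]
time: 46.68
tool_pos: [487.4, 223.4, 220.5]
tcp_rot: [-3.141, -0.001, -3.042]
contact_force: [0.6, -0.7, -6.7]
grip_width: 15.8
finger_force: 30.0
j6 ->-1.23 d=-0.1 deg
turn 1 x [-0.0005, -0.0007, 0.0009] | shift 2 x [-0.0017, 0.0026, 0.0441] tot [-0.0035, 0.0052, 0.0882] t=46.7
```

```bash
python3 -m inch '[0,0,0,-0.0035,0.0057,0,1, 0,0,0,0,0,0.02,1, 0,0,0,0,0,0.025,1, 0,0,0,0,0,0.025,1, 0,0,0,0,0,0.015,1, 0,0,0,0,0,0,1, 0,0,0,0,0,0,1]'
python3 - <<'E'
from h import *
mod(0,0,140)
c=snap("wrist","wrist11"); im=c["image"].copy(); cv2.imwrite("pics/w11.png",cv2.resize(im[60:260,40:480,::-1],None,fx=1.8,fy=1.8))
E
```

```text
time: 47.32
tool_pos: [490.5, 227.8, 152.8]
tcp_rot: [-3.141, -0.001, -3.045]
contact_force: [0.1, 0.7, -7.2]
grip_width: 15.8
finger_force: 30.0
j6 ->-1.23 d=0.0 deg
turn 1 x [-0.0001, -0.0006, -0.0005] | shift 1 x [0.0008, 0.0, 0.016] tot [0.0008, 0.0, 0.016] t=47.3
```

View pics/w11.png

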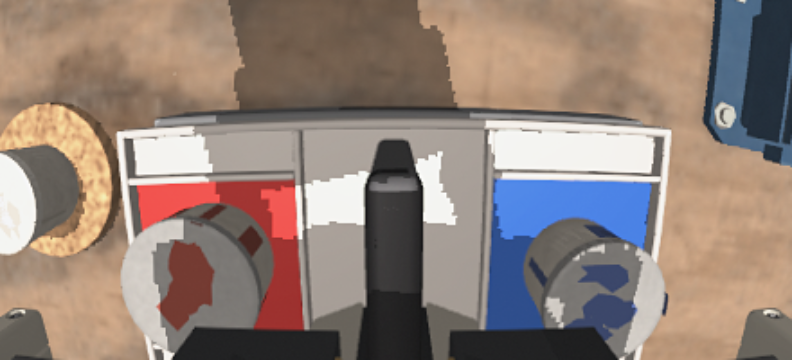

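The module's rim, from (155,118) to (640,118), is nearly centred behind the tray rim, from (118,130) to (670,128). A shift of about 1 mm toward +y is suggested.

```bash
python3 -m inch '[0,0,0,0.0008,0.001,0.009,1, 0,0,0,0,0,0.005,1, 0,0,0,0,0,0,1, 0,0,0,0,0,0,1]'|sed -n 2,4p
python3 -m inch '[0,0,0,0,0,0.004,1, 0,0,0,0,0,0.002,1, 0,0,0,0,0,0,1, 0,0,0,0,0,0,1]'|sed -n 2,4p
python3 -m inch '[0,0,0,0,0,0.003,1, 0,0,0,0,0,0,1, 0,0,0,0,0,0,1]'|sed -n 2,4p
```

```text
tool_pos: [489.5, 229.2, 141.7]
tcp_rot: [-3.142, -0.0, -3.043]
contact_force: [-0.2, 0.5, -5.8]
tool_pos: [489.6, 229.2, 136.9]
tcp_rot: [3.142, -0.0, -3.043]
contact_force: [0.3, -0.1, -6.5]
tool_pos: [489.6, 229.2, 134.4]
tcp_rot: [-3.142, -0.0, -3.043]
contact_force: [0.9, -0.3, -7.0]
```

```bash
for i in 1 2; do python3 -m inch '[0,0,0,0,0,0.0025,1, 0,0,0,0,0,0,1, 0,0,0,0,0,0,1]'|sed -n 2,4p; done
python3 -m inch '[0,0,0,0,0,0.002,1, 0,0,0,0,0,0,1, 0,0,0,0,0,0,1]'|sed -n 2,4p
```

```text
tool_pos: [489.6, 229.2, 132.4]
tcp_rot: [3.142, -0.0, -3.043]
contact_force: [-0.1, -0.3, -7.1]
tool_pos: [489.9, 229.3, 131.3]
tcp_rot: [3.141, 0.001, -3.043]
contact_force: [-1.1, -1.5, 1.5]
tool_pos: [489.9, 229.3, 131.2]
tcp_rot: [3.141, 0.002, -3.043]
contact_force: [-6.6, -2.8, 14.3]
```

```bash
python3 -m inch '[0,0,0,0,0,-0.002,1, 0,0,0,0,0,0,0.3, 0,0,0,0,0,0,-0.2, 0,0,0,0,0,0,-0.2, 0,0,0,0,0,0,-0.2, 0,0,0,0,0,0,-0.2, 0,0,0,0,0,-0.02,-0.2, 0,0,0,0,0,-0.04,-0.2, 0,0,0,0,0,-0.04,-0.2, 0,0,0,0,0,-0.04,-0.2]'
python3 -m inch '[0,0,0,0,0,-0.04,-0.2, 0,0,0,0,0,-0.03,-0.2, 0,0,0,0,0,0,-0.2, 0,0,0,0,0,0,-0.2]'|sed -n 2,3p
python3 - <<'E'
from h import *
c=snap("wrist","wrist12"); s=snap("scene","scene12")
cv2.imwrite("pics/w12.png",c["image"][...,::-1])
# predicted rim corners in the wrist view for origin height 35 / 45, then measured white outline
R=Ro.from_euler('z',np.radians(5.6)).as_matrix()[:2,:2]
def cs(o,z,dx=65,dy=125): return [np.r_[np.array([489.8,228.5])+R@[sx*dx,sy*dy],o+z] for sx,sy in((-1,-1),(1,-1),(1,1),(-1,1))]
H,S,V=cv2.split(cv2.cvtColor(c["image"],cv2.COLOR_RGB2HSV))
m=((S<40)&(V>105)).astype(np.uint8)*255
for o in(35,45): print(o,pix(c,cs(o,24)).round(1).tolist(),"bar top ends",pix(c,cs(o,108,56,0)).round(1)[1:3].tolist(),"scene rim",pix(s,cs(o,24)).round(1).tolist(),"scene bartop",pix(s,[cs(o,108,56,0)[0],cs(o,108,56,0)[1]]).round(1).tolist())
k=max(cv2.findContours(cv2.morphologyEx(m[:225],cv2.MORPH_CLOSE,np.ones((7,7))),cv2.RETR_EXTERNAL,cv2.CHAIN_APPROX_NONE)[0],key=cv2.contourArea)
print("white box",cv2.boundingRect(k),cv2.approxPolyDP(cv2.convexHull(k),3,True)[:,0].tolist())
# dark bar in scene image
g=cv2.cvtColor(s["image"],cv2.COLOR_RGB2GRAY); p=pix(s,[[489.8,228.5,143]])[0]; x,y=p.round().astype(int); print("scene patch at",x,y)
print(g[y-12:y+16,x-14:x+15])
E
```

```text
time: 49.87
tool_pos: [489.4, 229.1, 243.6]
tcp_rot: [-3.141, -0.001, -3.043]
contact_force: [-0.2, 1.3, -0.2]
grip_width: 55.1
finger_force: 0.0
tool_pos: [490.1, 229.4, 299.8]
tcp_rot: [3.141, 0.003, -3.043]
35 [[164.9, 118.3], [171.4, 210.2], [345.9, 210.3], [352.4, 118.4]] bar top ends [[258.6, 229.5], [258.6, 229.5]] scene rim [[225.1, 179.0], [258.3, 181.6], [268.8, 154.9], [239.0, 152.8]] scene bartop [[234.0, 146.3], [261.6, 148.2]]
45 [[162.6, 118.8], [169.5, 212.7], [347.8, 212.7], [354.7, 118.8]] bar top ends [[258.6, 233.2], [258.6, 233.2]] scene rim [[225.0, 176.7], [258.3, 179.3], [268.8, 152.7], [238.9, 150.7]] scene bartop [[233.9, 144.0], [261.6, 145.8]]
white box (165, 116, 187, 95) [[351, 119], [345, 209], [172, 210], [166, 119]]
scene patch at 248 147
[[ 74  71  65  52  44  45  67  90 104 110 110 110 114 114 117 115 112 115
  115 115 116 115 119 127 130 123 120 118 118]
 [ 59  57  50  45  45  54  72  89  97  98  99  98 107 113 114 116 113 118
  114 114 112 122 144 166 169 150 135 134 132]
 [ 50  52  39  44  51  70  78  87  92  93  90  86  93 107 116 116 115 114
  
[... 2370 characters left out ...]
227 222 184 129 104 102  98  99  89  86 101 108
  109 112 106  98  93  89  77  54  54  99 149]
 [ 87  53  63 120 187 220 225 208 160 113 101 104 101  95  95  89  99 108
  109 112 108 101  99  93  75  57  50  82 144]
 [ 97  59  76 141 208 227 222 185 133 100 105 108 105 100  99  93 103 106
  108 109 104 102 100  85  66  55  49  72 131]
 [ 96  60  81 149 208 225 205 156 115 103 106 109 105 102 100 102 108 107
  111 105 107  98  91  80  60  53  47  72 114]
 [ 94  60  72 133 185 194 170 129 112 116 119 115 118 111 109 113 115 113
  112 107  98  95  86  75  62  50  47  75 113]
 [ 95  60  59 100 140 146 129 116 117 121 121 118 120 118 119 114 116 117
  119 105  98  95  97  92  74  54  52  80 113]]
```

```bash
python3 -c "
from plant import *
print(close_job())"
```

```text
the job is handed in; nothing more can be done
None
```

The job is done and handed in at about 50 s: all four tubes are in the module, the blue and red pots are in their bays, the plain pot is on the cork pad, and the tray measured level and fully down on the module.

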